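Bolt the drive tester's bay shut

TASK

Close the sloping flap over the drives in the bench tester, slide its barrel bolt fully home in the keeper above the flap, and fold the bolt's handle over to the side into the barrel's notch, so that it cannot work loose while the test runs. Leave the things lying around the tester where they are.

Things in the scene. Friction and masses are not known exactly. Their poses are not given: they have to be found in the camera images.
- tester: Drive tester: grey steel bench enclosure, fixed, 300 mm wide. Origin: on the bench under the middle of the flap's hinge line; x level, from the front into the tester, y to its left (seen from the front), z up. Front wall at x = -12 mm, 40 mm high; from it the front slopes up and back at 35 deg from level (hinge line x = 0, z = 50 mm) to an upright wall at x = 156 mm.
- head (a point): Lower front edge, middle, of the tester's head, which overhangs the slope: front face at tester x = 86 mm, 308 mm wide, z = 257 to 321 mm, a network box lying on it. A hand straight down onto the bolt meets the head; one tilted along the slope's normal (35 deg from vertical, hand leaning to the front) is free. Axes as the tester's.
- flap (a joint): Opening angle of the flap, rad: 0 = fully shut on the slope (stop), 1.1 = widest. Plain light grey metal sheet, 246 mm wide, 148 mm from hinge to free edge, 3 mm thick, hinged at its lower, front edge; it opens up and towards the front. Stiff friction hinge (0.45 N m): stays where left, so push it fully home (3 to 6 N near the free edge). It carries the bolt on the middle of its outer face.
- flap_hinge (a point): Middle of the flap's hinge line; turns with the flap: x in the sheet from hinge to free edge, y left along the hinge line, z outward normal of the sheet (shut: up and to the front, 35 deg from vertical). Outer face at z = 3.5 mm. Clear face for pushing: 40 to 110 mm either side of the middle.
- flap_edge (a point): Middle of the flap's free edge, on its outer face, 150 mm from the hinge.
- bolt (a joint): Travel of the bolt rod towards the flap's free edge, m: 0 = drawn back, 0.032 = fully home (stop). Steel rod, 12 mm diameter, round nose, in a slit barrel on the flap (19 mm wide; 78 to 146 mm from the hinge, top at z = 28 mm of flap_hinge). Friction 2.5 N. If the flap is not fully shut the nose strikes the keeper.
- handle (a joint): Turn of the bolt's handle about the rod, rad: 0 = standing straight out from the flap (stop), 1.31 = folded right over (stop) to the tester's right (-y). The slit holds it at 0 to about 0.15, except within 2.5 mm of the bolt's home end, where a notch in the barrel's right side lets it fold over. Stays where it is left (0.03 N m).
- knob (a point): Centre of the handle's knob: steel cylinder, 16 mm diameter, 22 mm long, on an 8 mm stem square to the rod; 38 mm from the rod's axis, which lies at z = 17.5 mm of flap_hinge. Turns with the handle: x along the rod to the keeper, z outward along the stem. Stem 94 mm from the hinge line when drawn back, 126 mm when home.
- bolt_nose (a point): Tip of the rod's round nose: 148 mm from the hinge line when drawn back, 180 mm when home. Axes as flap_hinge.
- keeper (a point): Centre of the keeper: a fixed steel staple on the strip of slope above the flap, on the bolt's line, 16 mm long (158 to 174 mm up the slope from the hinge line), inside 15 mm wide, its top 30.5 mm above the slope. Axes as the tester's.
- solid_state_drive: Silver flat drive 100 x 70 x 9 mm on the bench to the right of the tester; bystander. Origin: centre of its underside.
- tape: Small roll of dark tape, 55 mm across, 19 mm high, on the bench in front of the tester's left half; bystander. Origin: centre of its underside.
- memory_stick: Red memory stick 55 x 19 x 9 mm on the bench in front of the tester's right half; bystander. Origin: centre of its underside.
- dish: Round white dish of screws, 111 mm across, 22 mm high, on the bench to the left of the tester; bystander. Origin: centre of its underside.
- crimping_pliers: Crimping pliers with blue handles, 177 mm long, 21 mm high, on the bench right of and behind the tester; bystander. Origin: centre of its underside.

How it is judged:
On the way, in this order (a step that is already met when the one before it is completed fails the run):
1. the flap is down on the slope while the bolt is still clear of the keeper or just entering it (value of joint flap below 0.06 rad and value of joint bolt below 0.022 m), for 0.1 s.
2. the bolt is home in the keeper, the flap still shut (value of joint flap below 0.02 rad and value of joint bolt above 0.028 m), for 0.1 s.
At the end, for the whole second after the job is handed in: The flap is shut (within 0.02 rad), the bolt is home (travel over 28 of 32 mm), its handle is folded over into the notch (over 1.0 rad of 1.31) and at rest, and the robot has let go (all of step 2 and value of joint handle above 1 rad and velocity of joint handle below 0.1 rad/s); the robot touches nothing.
It fails at once if a thing lying round the tester is shifted by more than 25 mm (distance of any of solid_state_drive, tape, memory_stick, dish, crimping_pliers from where it was at the start of the episode above 0.025 m).
It also fails if it takes over 51 s, if anything falls off the work surface, if the arm or the gripper's body presses on something with over 40 N, if the wrist force passes 120 N, or if a joint passes its speed limit or range.

ROBOT

A 7-joint arm with a two-finger parallel gripper is mounted at the origin on a cart in front of the work surface, level with it; the furniture and walls round the work are solid. World frame = base frame: x ahead of the robot, y to its left, z up, the work surface at z = 0. Lengths are in m, angles in rad, forces in N, time in s.
With the tool pointing down it reaches from about 0.4 to 0.85 m from the base axis. Payload 4.5 kg.
Tool frame: the origin (TCP) lies where the fingers leave the gripper's body, on its centre line; the fingertips stand 64 mm ahead of it and the grasp point (between the pads) lies 45 mm ahead of it; z points along the fingers, y is the line along which they close (so a half turn about z gives the same grasp; the last joint's range is limited). The gripper opens to 88 mm and grips with 3 to 60 N. Pads are 18 mm wide; open, the fingers measure 123 mm over their backs; the gripper's body (75 mm by 187 mm) begins 45 mm behind the grasp point.
Start: joints at [0.034, 0.689, -0.195, 1.565, 0.157, 0.902, -0.215], TCP at [0.625, 0, 0.303] pointing down, gripper open.
Joint ranges: [-3.01, 3.01], [-0.46, 2.08], [-1.47, 1.51], [0.13, 2.56], [-1, 4.14], [0.04, 2.09], [-2.66, 2.66]. Speed limits (rad/s): [2.57, 2.57, 3.14, 3.14, 3.14, 3.14, 3.14].

INTERFACE

Orientations are given as a unit quaternion [x, y, z, w].
In Python, from plant import r gives the robot as it stands.
- The arm moves only by the tool play_rows, never from a script. Its arguments are lists of equal length, an entry for each row: "translation": the shift along the tool's x, y, z in m, a list of three; "delta_rot": the turn, a rotation vector about the tool's x, y, z in degrees, a list of three; "grip": the opening, from -1 (shut) to 1 (fully open). In form: {"translation": [[x, y, z], ...], "delta_rot": [[rx, ry, rz], ...], "grip": [grip, ...]}. A call has 1 to 20 rows; each row shifts and turns the commanded pose from where the row before left it, along the tool's axes as they then stand; what a row does not reach is not made up. A row lasts 1/8 s, in which the tool goes at most 62.5 mm and 10.7 degrees, less where a joint would pass 70% of its speed; a pose out of reach is approached as far as the arm can. A call with a gripper value outside its range is refused whole. The fingers move at their own pace and stop on an object; "squeeze" is the grip in N (left out, the last holds). Time passes only in rows, so rows that do not move let the fingers close. It gives the time, the measured TCP pose, the force, the opening and the grip force at its end, in the units of the state.
- r.get_state(): the state, without advancing time (a new reading comes with each control period).
- r.snapshot(name): name is "side" or "top"; returns the picture (480x640x3 uint8, blue, green, red); there is no depth.
- r.get_calibration(name): a dict with "intrinsics" (3x3 intrinsics, pixels), "eye" and "rotation" of the camera in the world. Camera axes: x right, y up, looking along -z (the intrinsics and any distortion apply to the point x, -y, -z); pixel columns grow to the right and rows downward; lengths in m; the calibration is good to about 2 mm. A picture is of the moment at which its call begins. get_calibration takes no time and is no camera call.
- r.finish_job(): hands the job in; it is judged then, once.
Trained networks look in the newest picture that a camera, given by its name, has taken for a name from the list of things; names that differ only in an ending like _2 or _b are one class to them, and where a whole thing is asked for, a point or a joint stands for the part that bears it (a point fixed in the world has none). Each returns a list of dicts, best first, with "confidence" (0 to 1); they miss things now and then, are a little off and sometimes report something else, mostly with a low value. They report only what shows in the picture. A call takes as long as a camera call.
- r.look_for(camera, target): "point" ([x, y, z] in m, in world coordinates, good to about 4 mm: the middle of the surface that is visible of it).
- r.silhouettes(camera, target): "pixels" (480x640 bool, what is visible of it).
The state is a dict: "clock": time; "q": joint angles; "qd": joint speeds; "joint_torque": joint torques, N m; "tool_pos": TCP position; "eef_rot": TCP orientation; "contact_force": force on the tool from outside, world axes, zero at the start; "moment": the same for the moment, N m; "opening": opening from 0.0 (shut) to 1.0 (fully open); "finger_force": force on a finger pad.
Only numpy, scipy, OpenCV 4.12 (cv2) and the standard library are available. Lean on these libraries where they do the work, as an engineer would, in place of code of your own. Each camera call takes 0.05 s, during which the arm holds its last target. There are 200 camera calls.

## Working session

There is one attempt and no reset: what is moved stays moved. The work goes in short steps, Python scripts to look and compute and a tool call to move; the robot and the scene stay as the last step left them, time stands still between calls to the robot, and variables do not carry over. Pictures are saved under pics/ and viewed, at most 10 in all, crops included, and the job is handed in when it is done.

Besides the shell and the picture viewer there is one more tool, called after ">>>" as name(argument=value, ...) on one line, values as JSON. play_rows: Moves the arm, as the interface text tells. Its arguments: {"type":"object","properties":{"translation":{"type":"array","items":{"type":"array","items":{"type":"number"}}},"delta_rot":{"type":"array","items":{"type":"array","items":{"type":"number"}}},"grip":{"type":"array","items":{"type":"number"}},"squeeze":{"type":"number"}},"required":["translation","delta_rot","grip"]}

```bash
mkdir -p pics; ls
cat > h.py <<'E'
import numpy as np, cv2
from scipy.spatial.transform import Rotation as R
from plant import r
np.set_printoptions(precision=4,suppress=True)
def proj(cam,P):
    c=r.get_calibration(cam); K=np.array(c["intrinsics"]); Rm=np.array(c["rotation"])
    p=(np.atleast_2d(P)-np.array(c["eye"]))@Rm
    p=p*[1,-1,-1]; u=p@K.T; return u[:,:2]/u[:,2:]
E
python3 - <<'E'
from h import *
for cam in ("side","top"):
    im=r.snapshot(cam); cv2.imwrite(f"pics/{cam}0.png",im)
    c=r.get_calibration(cam); print(cam,c)
    for t in ["tester","head","flap","flap_hinge","flap_edge","bolt","handle","knob","bolt_nose","keeper","tape","memory_stick","dish","solid_state_drive"]:
        try: o=r.look_for(cam,t)
        except Exception as e: print(t,e); continue
        print(t,[(np.round(d["point"],4).tolist(),round(d["confidence"],2)) for d in o[:2]])
print(r.get_state())
E
```

```text
pics
side {'intrinsics': array([[460.483 ,   0.    , 321.6652],
       [  0.    , 460.483 , 228.057 ],
       [  0.    ,   0.    ,   1.    ]]), 'eye': array([-0.5341,  0.2345,  0.8397]), 'rotation': array([-0.333 ,  0.3538,  0.6345, -0.6012])}
tester [([0.5024, 0.2643, 0.1657], 0.76), ([0.4578, 0.1937, 0.1223], 0.17)]
head [([0.5047, 0.2615, 0.1665], 0.76)]
flap [([0.4531, 0.188, 0.1224], 0.77)]
flap_hinge [([0.4582, 0.1872, 0.1217], 0.62)]
flap_edge [([0.4578, 0.1904, 0.1199], 0.61), ([0.5037, 0.263, 0.1649], 0.32)]
bolt []
handle [([0.431, 0.1596, 0.1597], 0.56)]
knob [([0.4322, 0.1618, 0.1611], 0.64)]
bolt_nose [([0.4551, 0.1664, 0.1651], 0.45)]
keeper [([0.5, 0.261, 0.1683], 0.82)]
tape [([0.3172, 0.2266, 0.0199], 0.72)]
memory_stick []
dish [([0.3942, 0.4171, 0.0052], 0.76), ([0.5055, 0.2606, 0.167], 0.44)]
solid_state_drive [([0.6325, 0.0152, 0.0103], 0.51)]
top {'intrinsics': array([[499.5638,   0.    , 322.6405],
       [  0.    , 499.5638, 245.8284],
       [  0.    ,   0.    ,   1.    ]]), 'eye': array([-0.0679,  0.4507,  1.0188]), 'rotation': array([-0.1767,  0.2702,  0.80
[... 566 characters left out ...]
0.56)]
memory_stick [([0.4403, 0.072, 0.0121], 0.53)]
dish [([0.3909, 0.4083, 0.0046], 0.98), ([0.4497, 0.1654, 0.1643], 0.64)]
solid_state_drive [([0.6313, 0.0138, 0.0095], 0.66)]
{'clock': 1.5, 'q': array([ 0.0338,  0.6891, -0.1946,  1.5653,  0.1573,  0.9025, -0.2151]), 'qd': array([-0.0014, -0.0009,  0.0001,  0.0009,  0.    ,  0.0017,  0.001 ]), 'joint_torque': array([  0.0004, -52.7489,  -1.2671, -15.3745,  -0.0519,  -0.0007,
         0.    ]), 'tool_pos': array([0.625 , 0.    , 0.3027]), 'eef_rot': array([0.7071, 0.7071, 0.    , 0.    ]), 'contact_force': array([ 0.2563, -0.5526, -1.5276]), 'moment': array([-0.0285,  0.0047, -0.032 ]), 'finger_force': 0.0, 'opening': 0.9992889851727093}
```

View pictures.

View pics/side0.png

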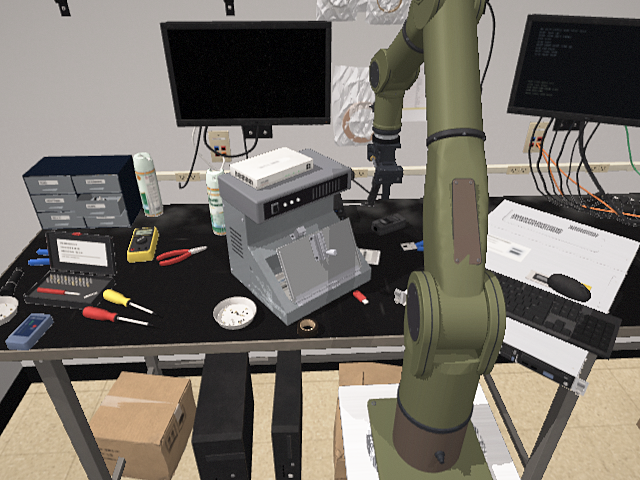

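View pics/top0.png

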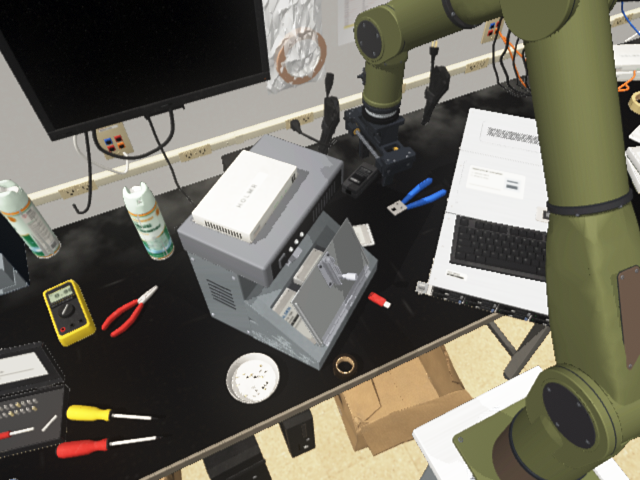

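Run:
```python
import cv2,numpy as np
a=cv2.imread("pics/side0.png")[170:330,220:385]; b=cv2.imread("pics/top0.png")[170:370,175:385]
a=cv2.resize(a,None,fx=2.3,fy=2.3,interpolation=3)  
b=cv2.resize(b,None,fx=2,fy=2,interpolation=3)
H=max(a.shape[0],b.shape[0]); o=np.zeros((H,a.shape[1]+b.shape[1],3),np.uint8)
o[:a.shape[0],:a.shape[1]]=a;o[:b.shape[0],a.shape[1]:]=b
print(a.shape,b.shape);cv2.imwrite("pics/crop0.png",o)
```

```text
(368, 379, 3) (400, 420, 3)
```

View pics/crop0.png

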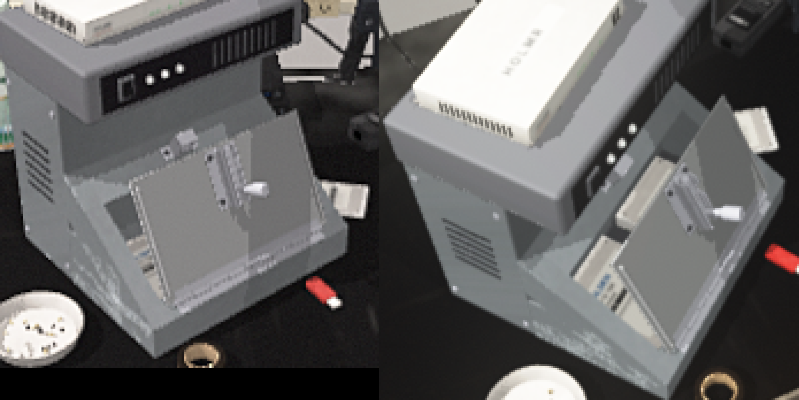

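```bash
cat >> h.py <<'E'
def proj(cam,P):
    c=r.get_calibration(cam); K=np.array(c["intrinsics"]); Rm=R.from_quat(c["rotation"]).as_matrix()
    p=((np.atleast_2d(P)-np.array(c["eye"]))@Rm)*[1,-1,-1]; u=p@K.T; return u[:,:2]/u[:,2:]
def T(p,P): # tester->world
    return np.atleast_2d(P)@R.from_euler('z',p[2]).as_matrix().T+[p[0],p[1],0]
def F(p,th,P): # flap_hinge->world
    a=np.radians(35)+th; M=np.array([[np.cos(a),0,-np.sin(a)],[0,1,0],[np.sin(a),0,np.cos(a)]])
    return T(p,np.atleast_2d(P)@M.T+[0,0,.05])
E
cat > fit.py <<'E'
from h import *
from scipy.optimize import least_squares
S=lambda x,y:(220+x/2.3,170+y/2.3); U=lambda x,y:(175+(x-379)/2,170+y/2)
Tp=[("side",S(155,357),(-.012,.15,0)),("side",S(346,247),(-.012,-.15,0)),("side",S(346,218),(-.012,-.15,.04)),
("side",S(85,123),(.086,.154,.257)),("side",S(302,62),(.086,-.154,.257)),("side",S(157,318),(-.012,.15,.04)),
("top",U(669,398),(-.012,.15,0)),("top",U(785,190),(-.012,-.15,0)),("top",U(566,228),(.086,.154,.257))]
Fp=[("side",S(132,180),(.15,.123,.0035)),("side",S(300,108),(.15,-.123,.0035)),("side",S(168,305),(0,.123,.0035)),
("top",U(722,96),(.15,-.123,.0035)),("top",U(617,263),(.15,.123,.0035)),("top",U(665,350),(0,.123,.0035)),("top",U(772,188),(0,-.123,.0035))]
kn=[("side",S(257,188)),("top",U(728,212))]
def knob(v): return (.094+v[4],-.038*np.sin(v[5]),.0175+.038*np.cos(v[5]))
def res(v):
    e=[proj(c,T(v,P))[0]-uv for c,uv,P in Tp]+[proj(c,F(v,v[3],P))[0]-uv for c,uv,P in Fp]+[proj(c,F(v,v[3],knob(v)))[0]-uv for c,uv in kn]
    return np.array(e)
best=None
for y in np.radians([0,30,60,-30,90]):
    s=least_squares(lambda v:np.r_[res(v).ravel(),v[4]*100,v[5]*3],[.45,.2,y,.6,0,0],loss="soft_l1")
    if best is None or s.cost<best.cost: best=s
v=best.x; print(best.cost,v,np.degrees(v[2])); print(res(v))
print("keeper",T(v,[0.136-.0,0,.16]), "knob",F(v,v[3],knob(v)),"edge",F(v,v[3],[.15,0,.0035]))
for cam in("side","top"):
    im=cv2.imread(f"pics/{cam}0.png")
    def L(Ps,f,c):
        q=proj(cam,f(np.array(Ps,float))); cv2.polylines(im,[np.round(q*8).astype(int)],False,c,1,16,3)
    t=lambda P:T(v,P); f=lambda P:F(v,v[3],P)
    w=.15
    L([(-.012,w,0),(-.012,-w,0),(-.012,-w,.04),(-.012,w,.04),(-.012,w,0)],t,(0,255,255))
    L([(.086,.154,.257),(.086,-.154,.257),(.086,-.154,.321),(.086,.154,.321),(.086,.154,.257)],t,(0,255,0))
    L([(0,.123,.0035),(.15,.123,.0035),(.15,-.123,.0035),(0,-.123,.0035),(0,.123,.0035)],f,(0,0,255))
    L([(.094+v[4],0,.0175),knob(v)],f,(255,0,255))
    s=F.__call__; L([(.158,-.0075,0),(.174,-.0075,0),(.174,-.0075,.0305),(.158,-.0075,.0305),(.158,.0075,.0305),(.158,.0075,0)],lambda P:F(v,0,P),(255,0,0))
    cr=im[150:330,215:385] if cam=="side" else im[190:370,215:385]
    globals()[cam]=cv2.resize(cr,None,fx=2.3,fy=2.3,interpolation=3)
cv2.imwrite("pics/fit0.png",np.hstack([side,top])); np.save("v.npy",v)
E
python3 fit.py
```

```text
Traceback (most recent call last):
  File "fit.py", line 16, in <module>
    s=least_squares(lambda v:np.r_[res(v).ravel(),v[4]*100,v[5]*3],[.45,.2,y,.6,0,0],loss="soft_l1")
  File "fit.py", line 16, in <lambda>
    s=least_squares(lambda v:np.r_[res(v).ravel(),v[4]*100,v[5]*3],[.45,.2,y,.6,0,0],loss="soft_l1")
                                   ~~~^^^
  File "fit.py", line 12, in res
    e=[proj(c,T(v,P))[0]-uv for c,uv,P in Tp]+[proj(c,F(v,v[3],P))[0]-uv for c,uv,P in Fp]+[proj(c,F(v,v[3],knob(v)))[0]-uv for c,uv in kn]
                                               ~~~~^^^^^^^^^^^^^^^
  File "h.py", line 10, in proj
    c=r.get_calibration(cam); K=np.array(c["intrinsics"]); Rm=R.from_quat(c["rotation"]).as_matrix()
ValueError: time passes only in moves, steps and waits
```

```bash
sed -i 's/c=r.get_calibration(cam); K/c=CAL[cam]; K/' h.py; sed -i 's/^from plant import r/from plant import r\nCAL={k:r.get_calibration(k) for k in ("side","top")}/' h.py
python3 fit.py
```

```text
33.67287410310045 [ 0.4474  0.1585  0.6349  0.5503  0.0053 -0.1203] 36.376487489625475
[[-0.1273 -0.9617]
 [-0.2953  1.1497]
 [ 0.5121  2.8114]
 [ 1.3131  1.137 ]
 [ 0.427  -8.8535]
 [-1.5745  4.3512]
 [-0.5344 -1.3968]
 [-1.4041  2.3474]
 [ 0.0694  2.565 ]
 [-0.2633  0.2598]
 [-0.6088 -0.086 ]
 [ 0.0025  0.3005]
 [ 2.9477 -3.082 ]
 [-0.6455 -1.7417]
 [ 3.4559  0.0671]
 [-1.3516 -2.2783]
 [-1.0826  0.0862]
 [ 1.6585 -0.1528]]
keeper [[0.5569 0.2391 0.16  ]] knob [[0.4357 0.1556 0.1631]] edge [[0.4929 0.192  0.189 ]]
```

View pics/fit0.png

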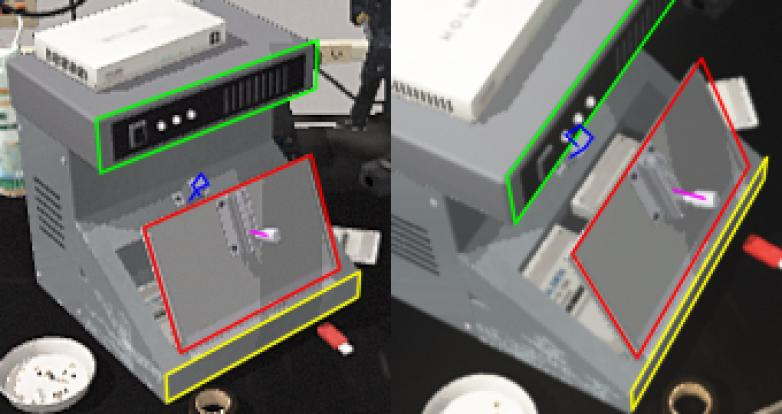

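```bash
sed -i -e '/^("side",S(85,123)/s/("side",S(302,62),(.086,-.154,.257)),("side",S(157,318),(-.012,.15,.04)),//' -e 's/np.r_\[res(v).ravel(),v\[4\]\*100,v\[5\]\*3\]/np.r_[res(v).ravel(),v[4]*200,v[5]*40,(proj("side",F(v,0,[.166,0,.0305]))[0]-S(182,140))*.7]/' fit.py; python3 fit.py | tail -22
cat >> h.py <<'E'
def pose():
    s=r.get_state(); return np.array(s["tool_pos"]),R.from_quat(s["eef_rot"]),s
def goalR(v):
    M=R.from_euler('z',v[2]).as_matrix(); a=np.radians(35)
    s=M@[np.cos(a),0,np.sin(a)]; n=M@[-np.sin(a),0,np.cos(a)]; yt=M@[0,1,0]
    return R.from_matrix(np.c_[s,-yt,-n])
def tip(v): # fingertip in shut flap frame (x up slope, y left, z out)
    p,q,s=pose(); t=p+q.apply([0,0,.064]); G=goalR(v).as_matrix()
    return ((t-F(v,0,[0,0,0])[0])@G)*[1,-1,-1]
E
python3 - <<'E'
from h import *
v=np.load("v.npy"); p,q,s=pose()
d=(q.inv()*goalR(v)).as_rotvec(degrees=True); print("rotvec",d,np.linalg.norm(d),"tip",tip(v))
E
```

```text
24.063879354256677 [ 0.4466  0.1591  0.6351  0.5464  0.0032 -0.0094] 36.389241490442224
[[-0.3719 -0.7391]
 [-0.4839  1.3111]
 [ 0.3209  2.97  ]
 [ 1.027   1.3154]
 [-0.6402 -0.9728]
 [-1.4935  2.6585]
 [-0.0963  3.0276]
 [-0.6504  0.4236]
 [-0.9564  0.0476]
 [-0.2435  0.506 ]
 [ 2.6052 -2.7716]
 [-1.0243 -1.3564]
 [ 3.3436  0.4836]
 [-1.4478 -1.9586]
 [ 0.0897  0.3657]
 [ 2.7047 -0.6375]]
keeper [[0.5561 0.2398 0.16  ]] knob [[0.4369 0.1524 0.1613]] edge [[0.4926 0.193  0.1888]]
rotvec [-16.3571  32.3763  51.8847] 63.30722592947688 tip [ 0.1486 -0.2339  0.1264]
```

>>> play_rows(translation=[[0,-0.04,0],[0,-0.04,0],[0,-0.04,0],[0,0,0],[0,0,0],[0,0,0],[0,0,0],[0,0,0],[0,0,0],[0,0,0],[0,0,0]], delta_rot=[[0,0,0],[0,0,0],[0,0,0],[-2.34,4.63,7.41],[-2.34,4.63,7.41],[-2.34,4.63,7.41],[-2.34,4.63,7.41],[-2.34,4.63,7.41],[-2.34,4.63,7.41],[-2.34,4.63,7.41],[0,0,0]], grip=[-1,-1,-1,-1,-1,-1,-1,-1,-1,-1,-1], squeeze=10)

```text
clock: 2.88
tool_pos: [0.509, -0.0022, 0.3096]
eef_rot: [0.9, 0.333, 0.264, -0.092]
contact_force: [0.4, -0.0, 0.2]
opening: 0.006
finger_force: 0.0
```

```bash
cat > st.py <<'E'
from h import *
v=np.load("v.npy"); p,q,s=pose()
print("clock",s["clock"],"tip(x,y,z flap) mm",tip(v)*1000,"rot err deg",(q.inv()*goalR(v)).as_rotvec(degrees=True),"F tool",q.inv().apply(s["contact_force"]),"open",s["opening"])
E
python3 st.py
```

```text
clock 2.875 tip(x,y,z flap) mm [ 108.8278 -165.0558  174.8643] rot err deg [-1.7125  2.4799  3.6897] F tool [ 0.3736  0.268  -0.0376] open 0.006201791023940997
```

>>> play_rows(translation=[[0,-0.03,0],[0,-0.035,0],[0,0,0]], delta_rot=[[0,0,0],[0,0,0],[0,0,0]], grip=[-1,-1,-1])

```text
clock: 3.25
tool_pos: [0.4743, 0.044, 0.3242]
eef_rot: [0.9, 0.34, 0.255, -0.096]
contact_force: [-0.3, -0.9, -0.1]
opening: 0.004
finger_force: 0.0
```

```bash
python3 st.py
```

```text
clock 3.25 tip(x,y,z flap) mm [ 115.6904 -106.1986  187.1726] rot err deg [-2.6963  3.397   4.1447] F tool [-0.7336  0.4536 -0.314 ] open 0.0036896171099042034
```

>>> play_rows(translation=[[0,0,0],[0,0,0.02],[0,0,0]], delta_rot=[[-2.7,3.4,4.1],[0,0,0],[0,0,0]], grip=[-1,-1,-1])

```text
clock: 3.62
tool_pos: [0.4973, 0.0395, 0.3321]
eef_rot: [0.91, 0.3, 0.268, -0.099]
contact_force: [-0.1, -0.2, -0.6]
opening: 0.004
finger_force: 0.0
```

```bash
python3 st.py
```

```text
clock 3.625 tip(x,y,z flap) mm [ 135.1586 -125.0323  184.4254] rot err deg [-1.182   1.7704 -0.2938] F tool [-0.4841  0.1655  0.4078] open 0.003678898126926469
```

>>> play_rows(translation=[[0,0,0],[0,0,0],[0,0,0],[0,0,0]], delta_rot=[[0,0,0],[0,0,0],[0,0,0],[0,0,0]], grip=[-1,-1,-1,-1])

```text
clock: 4.12
tool_pos: [0.4959, 0.04, 0.3324]
eef_rot: [0.91, 0.3, 0.268, -0.1]
contact_force: [0.3, -0.1, 0.0]
opening: 0.007
finger_force: 0.0
```

```bash
python3 st.py; python3 -c "
from h import *
s=r.get_state();print(s['q'],s['qd'])"
```

```text
clock 4.125 tip(x,y,z flap) mm [ 134.6655 -123.7462  185.1582] rot err deg [-1.2362  1.7924 -0.3073] F tool [0.1543 0.2589 0.0558] open 0.007044991136716573
[ 0.4533  0.4761 -0.6493  2.237  -0.9994  0.0433 -0.0136] [-0.0021 -0.0005  0.0007 -0.0003  0.0009 -0.0006  0.0007]
```

```bash
cat >> h.py <<'E'
def fk(q,d,tool=R.identity()):
    Rm=R.identity(); p=np.array([0,0,d[0]]); L={2:[d[4],0,d[1]],4:[d[5],0,d[2]],6:[d[6],0,d[3]]}
    for i in range(7):
        Rm=Rm*R.from_rotvec(q[i]*np.array([0,1.,0] if i%2 else [0,0,1.]))
        if i in L: p=p+Rm.apply(L[i])
    return p,Rm*tool
E
python3 - <<'E'
from h import *
from scipy.optimize import least_squares
s=r.get_state(); D=[(np.array([0.0338,0.6891,-0.1946,1.5653,0.1573,0.9025,-0.2151]),np.array([.625,0,.3027]),R.from_quat([.7071,.7071,0,0])),(s["q"],s["tool_pos"],R.from_quat(s["eef_rot"]))]
for q,p,Q in D:
    _,A=fk(q,np.zeros(7)); print((A.inv()*Q).as_rotvec(degrees=True))
f=lambda d:np.r_[np.concatenate([fk(q,np.r_[d,0])[0]-p for q,p,_ in D]),d[4:]*1e-4]
o=least_squares(f,[.3,.4,.4,.2,0,0]); print(o.x,f(o.x))
E
```

```text
[ 0.0029  0.0039 89.9987]
[  38.4012  -38.4012 -145.013 ]
[ 0.0383  0.8507  0.2478  0.3814 -0.1734 -0.044 ] [-0. -0. -0.  0.  0.  0. -0. -0.]
```

Run:
```python
from h import *
import itertools
s=r.get_state(); D=[(np.array([0.0338,0.6891,-0.1946,1.5653,0.1573,0.9025,-0.2151]),R.from_quat([.7071,.7071,0,0])),(s["q"],R.from_quat(s["eef_rot"]))]
out=[]
for axs in itertools.product("xyz",repeat=3):   # none
    break
for sg in itertools.product([1,-1],repeat=7):
    C=[(fk(np.array(sg)*q,np.zeros(7))[1].inv()*Q) for q,Q in D]
    out.append((np.degrees((C[0].inv()*C[1]).magnitude()),sg,C[0].as_rotvec(degrees=True)))
out.sort(key=lambda t:t[0]); [print(o) for o in out[:6]]
print(s["q"],s["eef_rot"])
```

```text
(np.float64(0.004568086510533328), (-1, 1, -1, 1, -1, 1, -1), array([ 0.0039,  0.0029, 90.0013]))
(np.float64(15.433299415881752), (-1, 1, 1, -1, 1, -1, 1), array([-60.624 , -60.6237,  71.0527]))
(np.float64(23.08886196790417), (-1, 1, -1, 1, -1, 1, 1), array([  0.0034,   0.0039, 114.6499]))
(np.float64(28.25552180909289), (-1, -1, 1, 1, -1, 1, -1), array([54.9622, 58.8108, 51.4446]))
(np.float64(32.67585166278765), (1, 1, -1, 1, -1, 1, 1), array([  0.0036,   0.0038, 118.5231]))
(np.float64(33.699983997934716), (1, 1, 1, 1, -1, 1, -1), array([-10.7654,  10.7718,  76.163 ]))
[ 0.4533  0.4761 -0.6493  2.237  -0.9994  0.0433 -0.0136] [ 0.9101  0.2999  0.268  -0.0998]
```

```bash
sed -i 's/R.from_rotvec(q\[i\]\*np.array(\[0,1.,0\] if i%2 else \[0,0,1.\]))/R.from_rotvec(q[i]*np.array([0,1.,0] if i%2 else [0,0,-1.]))/; s/tool=R.identity()/tool=R.from_euler("z",90,degrees=True)/' h.py
cat > kin.py <<'E'
from h import *
from scipy.optimize import least_squares
D=[(np.array([0.0338,0.6891,-0.1946,1.5653,0.1573,0.9025,-0.2151]),np.array([.625,0,.3027])),(np.array([0.4533,0.4761,-0.6493,2.237,-0.9994,0.0433,-0.0136]),np.array([.4959,.04,.3324]))]
f=lambda d:np.r_[np.concatenate([fk(q,d)[0]-p for q,p in D]),d[4:]*1e-3]
d=least_squares(f,[.3,.4,.4,.2,0,0,0]).x
E
python3 -c "
from kin import *
print(d,f(d)); v=np.load('v.npy'); print([ (fk(q,d)[0]) for q,_ in D])"
```

```text
[ 0.0602  0.9393  0.3309  0.4461 -0.2335 -0.0293  0.0653] [-0.      0.     -0.      0.     -0.      0.     -0.0002 -0.      0.0001]
[array([0.625 , 0.    , 0.3027]), array([0.4959, 0.04  , 0.3324])]
```

```bash
python3 -c "
from kin import *
for mask in ([0,0,0],[1,0,0],[0,1,0],[0,0,1],[1,1,0]):
    g=lambda e:np.concatenate([fk(q,np.r_[e[:4],e[4:]*mask])[0]-p for q,p in D])
    o=least_squares(g,[.3,.4,.4,.2,0,0,0]); print(mask,o.x*1000,g(o.x)*1000)
"
```

```text
[0, 0, 0] [199.3967 647.4425 277.0919 237.1039   0.       0.       0.    ] [ -1.062   32.5184 -12.3824  -1.9021  -3.5406  12.3813]
[1, 0, 0] [ 178.3611  859.6911  357.3736  478.9286 -253.4087    0.        0.    ] [ 1.9584 -1.0779 -3.0801 -2.9013  2.1552  3.0801]
[0, 1, 0] [208.6739 638.7035 276.9246 242.348  606.379   -6.6185   0.    ] [-2.7372 33.5536 -9.7955  0.5661 -5.3876  9.7955]
[0, 0, 1] [186.3008 658.4342 275.524  234.0837   0.       0.       5.3181] [ -0.5977  32.0194 -13.0034  -2.5644  -3.0071  13.0033]
[1, 1, 0] [ 189.175   850.293   357.498   486.096  -254.4521   -7.7885    0.    ] [-0.      0.0001 -0.     -0.     -0.      0.    ]
```

>>> play_rows(translation=[[0,0,-0.02],[0,0,0],[0,0,0]], delta_rot=[[0,-10,0],[0,-5,0],[0,0,0]], grip=[-1,-1,-1])

```text
clock: 4.5
tool_pos: [0.4961, 0.0423, 0.3265]
eef_rot: [0.926, 0.312, 0.198, -0.08]
contact_force: [0.8, 0.2, 0.2]
opening: 0.005
finger_force: 0.0
```

```bash
cat > log.py <<'E'
from h import *
s=r.get_state()
with open("log.txt","a") as f: f.write(" ".join(map(str,list(s["q"])+list(s["tool_pos"])))+"\n")
print(s["q"],s["tool_pos"])
E
python3 log.py; python3 st.py
```

```text
[ 0.0245  0.4269 -0.0943  2.1675 -0.8397  0.2957 -0.1953] [0.4961 0.0423 0.3265]
clock 4.5 tip(x,y,z flap) mm [ 123.0006 -121.4299  180.5014] rot err deg [-1.8326 10.3432  0.3584] F tool [0.7588 0.2752 0.144 ] open 0.004575528968494599
```

>>> play_rows(translation=[[0.03,0,-0.02],[0.03,0,0],[0,0,0]], delta_rot=[[0,-10,0],[0,-10,0],[0,0,0]], grip=[-1,-1,-1])

```text
clock: 4.88
tool_pos: [0.5329, 0.0739, 0.3499]
eef_rot: [0.941, 0.328, 0.073, -0.048]
contact_force: [-0.2, 0.5, 0.5]
opening: 0.006
finger_force: 0.0
```

```bash
python3 log.py; python3 st.py
```

```text
[-0.4001  0.4981  0.3676  1.8795 -0.4658  0.7257 -0.6434] [0.5329 0.0739 0.3499]
clock 4.875 tip(x,y,z flap) mm [ 160.1847 -116.6604  177.0342] rot err deg [-3.1543 25.2555  1.1391] F tool [ 0.2383 -0.5733 -0.4909] open 0.005538654631452533
```

>>> play_rows(translation=[[0,0.04,0],[0,0.04,-0.03],[0,0,0]], delta_rot=[[0,0,-10],[0,0,-10],[0,0,0]], grip=[-1,-1,-1])

```text
clock: 5.25
tool_pos: [0.5828, 0.0007, 0.3781]
eef_rot: [0.874, 0.479, 0.082, -0.034]
contact_force: [0.4, 1.1, 0.0]
opening: 0.009
finger_force: 0.0
```

```bash
python3 log.py; python3 st.py
python3 - <<'E'
from h import *
from scipy.optimize import least_squares
D=[([0.0338,0.6891,-0.1946,1.5653,0.1573,0.9025,-0.2151],[.625,0,.3027]),([0.4533,0.4761,-0.6493,2.237,-0.9994,0.0433,-0.0136],[.4959,.04,.3324])]
for l in np.loadtxt("log.txt"): D.append((l[:7],l[7:]))
def A(q):
    Rm=R.identity(); M=[np.array([[0],[0],[1.]])]
    for i in range(7):
        Rm=Rm*R.from_rotvec(q[i]*np.array([0,1.,0] if i%2 else [0,0,-1.]))
        if i in(0,2,4,6): M.append(Rm.as_matrix() if i else Rm.as_matrix()[:,:2])
    return np.hstack(M)
a=np.vstack([A(q) for q,_ in D]+[np.eye(12)*1e-3]); b=np.r_[np.concatenate([p for _,p in D]),np.zeros(12)]
x,*_=np.linalg.lstsq(a,b,rcond=None); print(x, (a@x-b)[:3*len(D)]*1000)
E
```

```text
[-0.1873  0.5222  0.2749  1.7004 -0.3704  0.8627 -0.2907] [0.5828 0.0007 0.3781]
clock 5.25 tip(x,y,z flap) mm [ 173.7825 -205.4616  201.9407] rot err deg [-7.0766 24.4203 19.9168] F tool [ 1.137  -0.2704  0.187 ] open 0.008919156361006438
[ 0.3471  0.0004 -0.0186 -0.     -0.0272  0.5629  0.0002 -0.0003  0.3449
  0.0001  0.0001  0.2616] [-0.0014  0.0038  0.0007  0.0092 -0.0067  0.015  -0.0131  0.0053 -0.0206
  0.0076  0.0044  0.0081 -0.0035 -0.0085 -0.0035]
```

```bash
cat > ik.py <<'E'
from h import *
from scipy.optimize import least_squares
LO=np.array([-3.01,-.46,-1.47,.13,-1,.04,-2.66]);HI=np.array([3.01,2.08,1.51,2.56,4.14,2.09,2.66])
T90=R.from_euler("z",90,degrees=True)
V=[np.array([.0004,-.0186,0]),None,np.array([0,-.0272,.5629]),None,np.array([.0002,-.0003,.3449]),None,np.array([0,0,.2616])]
def FK(q):
    Rm=R.identity(); p=np.array([0,0,.3471])
    for i in range(7):
        Rm=Rm*R.from_rotvec(q[i]*np.array([0,1.,0] if i%2 else [0,0,-1.]))
        if V[i] is not None: p=p+Rm.apply(V[i])
    return p,Rm*T90
def IK(p,Q,q0,m=.15):
    def f(q):
        a,B=FK(q); return np.r_[(a-p)*10,(B.inv()*Q).as_rotvec()*2,(q-q0)*1e-4]
    o=least_squares(f,np.clip(q0,LO+m+.01,HI-m-.01),bounds=(LO+m,HI-m),max_nfev=60); e=f(o.x)[:6]
    return o.x,np.linalg.norm(e)
def target(v,tip,dtilt=0,daz=0,roll=0):
    # tip in shut flap frame (m); dtilt>0 = hand nearer to vertical; daz = lean azimuth turned; all deg
    yt=np.array([-np.sin(v[2]),np.cos(v[2]),0])
    Q=R.from_rotvec(np.radians(daz)*np.array([0,0,1.]))*R.from_rotvec(np.radians(dtilt)*yt)*goalR(v)*R.from_euler("z",roll,degrees=True)
    return F(v,0,tip)[0]-Q.apply([0,0,.064]),Q
E
cat > scan.py <<'E'
from ik import *
v=np.load("v.npy"); qn=r.get_state()["q"]; seeds=[qn,np.array([-.4,.5,.37,1.9,-.47,.7,-.6]),np.array([.6,.5,-.9,2,1.5,.5,-1.5]),np.array([-.4,.5,.9,2,1.,.5,-1.5]),np.array([.9,.5,-.9,2,3.,.5,1.5])]
pts={"push0":(.10,-.1,.09),"push1":(.12,-.1,.0035),"pushL1":(.12,.1,.0035),"knob":(.075,0,.04),"home":(.11,0,.04),"fold":(.126,-.02,.036)}
for n,t in pts.items():
    for dt,az in ((0,0),(15,0),(-15,0),(0,25),(0,-25),(10,-25),(10,25),(0,-40),(0,40)):
        p,Q=target(v,t,dt,az); best=None
        for s in seeds:
            q,e=IK(p,Q,s)
            if e<1e-3 and (best is None or np.abs(q-qn).max()<np.abs(best-qn).max()): best=q
        if best is not None: print(n,dt,az,best)
E
python3 scan.py
```

```text
push0 0 0 [ 0.2655  0.7004 -0.5589  2.3715  3.0288  0.3947  2.2389]
push0 15 0 [ 0.1694  0.6436 -0.5393  2.1674  1.1932  0.19   -2.3184]
push0 0 25 [ 0.6419  0.884  -1.0238  2.1728  1.4033  0.2058 -1.8911]
push0 10 -25 [-0.0632  0.6117 -0.3492  2.2953  2.1976  0.303   2.4374]
push0 10 25 [ 0.1763  0.6574 -0.3526  2.1154 -0.7762  0.2131  0.1663]
push0 0 40 [ 0.3924  0.7582 -0.5115  2.048  -0.7751  0.3652  0.5153]
push1 0 0 [ 0.1111  0.842  -0.4458  2.2506  3.0651  0.4473  2.1794]
push1 -15 0 [ 0.2634  1.0188 -0.586   2.4007  3.2161  0.9006  2.2517]
push1 0 25 [ 0.5473  1.0666 -1.0538  2.0576  1.6458  0.3359 -2.0827]
push1 0 -25 [-0.0749  0.8397 -0.454   2.3131  2.533   0.7047  2.1021]
push1 10 -25 [-0.1167  0.7763 -0.3557  2.1638  2.1816  0.3662  2.4442]
push1 10 25 [ 0.4037  0.9598 -0.9241  1.9837  1.2316  0.3887 -1.7884]
push1 0 -40 [-0.1584  0.849  -0.4992  2.2792  2.2085  0.8099  2.066 ]
push1 0 40 [ 0.3003  0.9038 -0.5127  1.9316 -0.7453  0.2901  0.4683]
pushL1 15 0 [-0.49    0.7342 -0.2646  2.2223  2.2551  0.2379  2.454 ]
pushL1 0 25 [-0.0969  0.8652 -0.591   2.3501  2.9937  0.4
[... 834 characters left out ...]
.531   2.3353]
home 10 25 [ 0.2983  0.8851 -0.9963  2.1899  1.6334  0.4219 -2.4004]
home 0 -40 [-0.2878  0.8274 -0.7066  2.3954  1.9819  1.0138  1.9936]
home 0 40 [ 0.4727  1.0086 -1.0909  2.1585  1.4895  0.2995 -1.8632]
fold 0 0 [-0.0021  0.7746 -0.54    2.3826  2.8128  0.5672  2.2463]
fold 0 25 [ 0.4876  1.0413 -1.1985  2.2136  1.8877  0.4971 -2.4895]
fold 0 -25 [-0.2255  0.7714 -0.5284  2.4063  2.3453  0.7913  2.0618]
fold 10 -25 [-0.197   0.7113 -0.497   2.2517  1.975   0.4916  2.4724]
fold 10 25 [ 0.3113  0.8762 -0.9698  2.1219  1.461   0.3937 -2.1934]
fold 0 -40 [-0.2032  0.829  -0.7553  2.3422  1.9599  1.0032  2.1083]
fold 0 40 [ 0.4889  1.0098 -1.0921  2.0864  1.2388  0.3144 -1.5897]
```

```bash
cat > scan2.py <<'E'
from ik import *
v=np.load("v.npy"); qn=r.get_state()["q"]; seeds=[np.array([-.1,.75,-.5,2.3,2.5,.6,-.9]),np.array([-.2,.8,-.3,2.2,2.,.5,-1.2]),np.array([.1,.8,-.6,2.3,3.,.4,-.5])]
pts={"hover":(.09,-.1,.14),"push0":(.10,-.1,.09),"push1":(.12,-.1,.0035),"knobhov":(.065,0,.10),"knob":(.075,0,.04),"home":(.11,0,.04),"fold0":(.126,.03,.05),"fold":(.126,-.02,.036)}
for dt,az in ((0,0),(8,0),(-8,0),(-15,0),(0,-15),(0,-25),(0,15)):
    row=[]
    for n,t in pts.items():
        p,Q=target(v,t,dt,az,180); best=0;bq=None
        for m in (.1,.2,.3):
            for s in seeds:
                q,e=IK(p,Q,s,m)
                if e<1e-3: best=m;bq=q;break
        row.append((n,best))
        if (dt,az) in((0,0),(-8,0),(0,-15)): print(n,bq)
    print(dt,az,row)
E
python3 scan2.py
```

```text
hover [ 0.4122  0.6202 -0.6934  2.4148  2.9173  0.3267 -0.7791]
push0 [ 0.5086  0.8343 -1.0081  2.36    2.3143  0.5263 -0.1633]
push1 [ 0.1891  0.8677 -0.578   2.2467  2.8505  0.4561 -0.725 ]
knobhov None
knob None
home [ 0.0617  0.8335 -0.7334  2.445   2.6075  0.7063 -0.7196]
fold0 [-0.0258  0.7802 -0.7236  2.4443  2.5475  0.6912 -0.7613]
fold [ 0.0397  0.7892 -0.6115  2.3805  2.726   0.5807 -0.8013]
0 0 [('hover', 0.1), ('push0', 0.2), ('push1', 0.3), ('knobhov', 0), ('knob', 0), ('home', 0.1), ('fold0', 0.1), ('fold', 0.1)]
8 0 [('hover', 0.2), ('push0', 0.3), ('push1', 0.3), ('knobhov', 0), ('knob', 0.1), ('home', 0.2), ('fold0', 0.2), ('fold', 0.3)]
hover None
push0 [ 0.4976  0.8707 -0.9123  2.46    2.7893  0.661  -0.5474]
push1 [ 0.2062  0.9278 -0.5431  2.3379  3.129   0.6923 -0.9203]
knobhov None
knob None
home None
fold0 None
fold None
-8 0 [('hover', 0), ('push0', 0.1), ('push1', 0.2), ('knobhov', 0), ('knob', 0), ('home', 0), ('fold0', 0), ('fold', 0)]
-15 0 [('hover', 0), ('push0', 0), ('push1', 0.1), ('knobhov', 0), ('knob', 0), ('home', 0), ('fold0', 0), ('fold', 0)]
hover None
push0 [ 0.133   0.6919 -0.5513  2.4373  2.6953  0.5872 -0.9408]
push1 [ 0.0253  0.8459 -0.4887  2.304   2.6917  0.6291 -0.9399]
knobhov None
knob None
home [ 0.1805  1.105  -1.3455  2.46    2.0404  1.3012 -0.4822]
fold0 [-0.1408  0.7917 -0.7693  2.4581  2.2812  0.8779 -0.8952]
fold [-0.1069  0.782  -0.5853  2.4137  2.491   0.7434 -0.9576]
0 -15 [('hover', 0), ('push0', 0.1), ('push1', 0.2), ('knobhov', 0), ('knob', 0), ('home', 0.1), ('fold0', 0.1), ('fold', 0.1)]
0 -25 [('hover', 0), ('push0', 0.1), ('push1', 0.2), ('knobhov', 0), ('knob', 0), ('home', 0.1), ('fold0', 0.1), ('fold', 0.1)]
0 15 [('hover', 0.2), ('push0', 0.3), ('push1', 0.3), ('knobhov', 0), ('knob', 0.1), ('home', 0.2), ('fold0', 0.1), ('fold', 0.2)]
```

```bash
cat > scan3.py <<'E'
from ik import *
v=np.load("v.npy"); seeds=[np.array([-.1,.75,-.5,2.3,2.5,.6,-.9]),np.array([.3,.9,-.9,2.2,1.8,.5,-1.]),np.array([.1,.8,-.6,2.3,3.,.4,-.5])]
pts={"hover":(.10,-.1,.11),"push1":(.12,-.1,.0035),"lat":(.065,-.1,.05),"knob":(.07,0,.04),"home":(.11,0,.04),"fold0":(.12,.03,.05),"fold":(.12,-.02,.036)}
for dt in (10,15,20):
  for az in (-15,0,10,20,30):
    row=[]
    for n,t in pts.items():
        p,Q=target(v,t,dt,az,180); best=0;bq=None
        for m in (.1,.2,.3):
            for s in seeds:
                q,e=IK(p,Q,s,m)
                if e<1e-3: best=m;bq=q;break
        row.append(best)
    print(dt,az,row)
E
python3 scan3.py
```

```text
10 -15 [0.2, 0.3, 0.2, 0.1, 0.2, 0.2, 0.3]
10 0 [0.3, 0.3, 0.2, 0.1, 0.2, 0.2, 0.3]
10 10 [0.3, 0.3, 0.3, 0.2, 0.3, 0.2, 0.3]
10 20 [0.3, 0.3, 0.3, 0.2, 0.3, 0.3, 0.3]
10 30 [0.3, 0.3, 0.3, 0.3, 0.3, 0.3, 0.3]
15 -15 [0.3, 0.3, 0.3, 0.2, 0.3, 0.3, 0.3]
15 0 [0.3, 0.3, 0.3, 0.2, 0.3, 0.3, 0.3]
15 10 [0.3, 0.3, 0.3, 0.2, 0.3, 0.3, 0.3]
15 20 [0.3, 0.3, 0.3, 0.3, 0.3, 0.3, 0.3]
15 30 [0.3, 0.3, 0.3, 0.3, 0.3, 0.3, 0.3]
20 -15 [0.3, 0.3, 0.3, 0.3, 0.3, 0.3, 0.3]
20 0 [0.3, 0.3, 0.3, 0.3, 0.3, 0.3, 0.3]
20 10 [0.3, 0.3, 0.3, 0.3, 0.3, 0.3, 0.3]
20 20 [0.3, 0.3, 0.3, 0.3, 0.3, 0.3, 0.3]
20 30 [0.3, 0.3, 0.3, 0.3, 0.3, 0.3, 0.3]
```

```bash
cat > path.py <<'E'
from ik import *
v=np.load("v.npy"); q0=r.get_state()["q"]
p,Q=target(v,(.10,-.13,.15),13,0,180)
best=None
for s in ([-.1,.75,-.5,2.3,2.5,.6,-.9],[.3,.9,-.9,2.2,1.8,.5,-1.],[.1,.8,-.6,2.3,3.,.4,-.5],[-.2,.5,0,2,2,.4,-1]):
    for m in (.15,.2,.25,.3):
        q,e=IK(p,Q,np.array(s),m)
        if e<1e-3: print(m,q)
        if e<1e-3 and (best is None or np.abs(q-q0).max()<np.abs(best-q0).max()): best=q
print("goal",best,p); N=int(__import__("sys").argv[1])
a=FK(q0)
for i in range(1,N+1):
    b=FK(q0+(best-q0)*i/N); print(i,np.round(a[1].inv().apply(b[0]-a[0])*1000,1),np.round((a[1].inv()*b[1]).as_rotvec(degrees=True),1),np.round(b[0],3),np.round(b[1].apply([0,0,1]),2)); a=b
E
python3 path.py 20
```

```text
0.15 [ 0.4186  0.5749 -0.7378  2.167   0.8921  0.2635  1.2019]
0.2 [ 0.4992  0.6149 -0.8793  2.1635  1.049   0.3474  1.046 ]
0.25 [ 0.5275  0.6325 -0.9323  2.1623  1.0926  0.3827  1.0028]
0.3 [ 0.523   0.6296 -0.9237  2.1625  1.086   0.3768  1.0093]
0.15 [ 0.43    0.5798 -0.7572  2.1665  0.918   0.2741  1.1761]
0.2 [ 0.4738  0.6009 -0.8334  2.1646  1.0055  0.3186  1.0892]
0.25 [ 0.5157  0.6249 -0.9098  2.1628  1.0749  0.3675  1.0203]
0.3 [ 0.5316  0.6353 -0.94    2.1621  1.0985  0.388   0.9969]
0.15 [ 0.4679  0.5978 -0.823   2.1648  0.9947  0.3122  1.0999]
0.2 [ 0.467   0.5973 -0.8214  2.1649  0.993   0.3112  1.1016]
0.25 [ 0.5429  0.6431 -0.9619  2.1616  1.1144  0.4033  0.9812]
0.3 [ 0.5443  0.6441 -0.9647  2.1616  1.1164  0.4052  0.9792]
0.15 [ 0.4334  0.5813 -0.7629  2.1663  0.9254  0.2773  1.1688]
0.2 [ 0.4648  0.5962 -0.8175  2.165   0.9889  0.3089  1.1057]
0.25 [ 0.4953  0.6127 -0.8722  2.1637  1.0427  0.3429  1.0523]
0.3 [ 0.5173  0.6259 -0.9129  2.1627  1.0774  0.3695  1.0178]
goal [ 0.4738  0.6009 -0.8334  2.1646  1.0055  0.3186  1.0892] [0.5011 0.0378 0.2896]
1 [-12.5  -2.8
[... 858 characters left out ...]
.99]
12 [4.3 1.1 3. ] [-1.1 -0.6 -8.2] [ 0.526 -0.028  0.283] [ 0.14 -0.01 -0.99]
13 [4.5 2.8 2.2] [-1.2 -0.7 -8.2] [ 0.524 -0.023  0.281] [ 0.16  0.01 -0.99]
14 [4.5 4.4 1.3] [-1.4 -0.9 -8.2] [ 0.522 -0.017  0.279] [ 0.18  0.03 -0.98]
15 [4.1 6.1 0.5] [-1.5 -1.1 -8.3] [ 0.52  -0.01   0.278] [ 0.2   0.05 -0.98]
16 [ 3.4  7.6 -0.4] [-1.6 -1.3 -8.3] [ 0.517 -0.002  0.279] [ 0.22  0.08 -0.97]
17 [ 2.4  9.1 -1.2] [-1.6 -1.5 -8.3] [0.514 0.007 0.28 ] [ 0.25  0.11 -0.96]
18 [ 1.1 10.3 -2. ] [-1.6 -1.7 -8.3] [0.51  0.016 0.282] [ 0.27  0.14 -0.95]
19 [-0.4 11.4 -2.7] [-1.6 -2.  -8.3] [0.506 0.027 0.285] [ 0.28  0.18 -0.94]
20 [-2.  12.2 -3.5] [-1.5 -2.2 -8.3] [0.501 0.038 0.29 ] [ 0.3   0.22 -0.93]
```

```bash
cat > sim.py <<'E'
from ik import *
def jac(q):
    p0,R0=FK(q); J=np.zeros((6,7))
    for i in range(7):
        d=np.zeros(7); d[i]=1e-5; p1,R1=FK(q+d); J[:3,i]=(p1-p0)/1e-5; J[3:,i]=(R1*R0.inv()).as_rotvec()/1e-5
    return J
def track(q,P,Q,lam=.02,n=6,k=0,qc=None,W=1.):
    for _ in range(n):
        p,B=FK(q); e=np.r_[P-p,(Q*B.inv()).as_rotvec()]; J=jac(q)
        Ji=J.T@np.linalg.inv(J@J.T+lam**2*np.eye(6)); dq=Ji@e
        if k: dq+=k*(np.eye(7)-Ji@J)@(qc-q)
        q=np.clip(q+dq,LO+.003,HI-.003)
    return q
def run(q,rows,**kw):
    P,Q=FK(q)
    for t,w in rows:
        P=P+Q.apply(t); Q=Q*R.from_rotvec(w,degrees=True); q=track(q,P,Q,**kw)
    return q
if __name__=="__main__":
    qs=np.array([0.0338,0.6891,-0.1946,1.5653,0.1573,0.9025,-0.2151]); qa=np.array([0.4533,0.4761,-0.6493,2.237,-0.9994,0.0433,-0.0136])
    L=np.loadtxt("log.txt")[:,:7]
    z=[0,0,0]; w=[-2.34,4.63,7.41]
    c1=[([0,-.04,0],z)]*3+[(z,w)]*7+[(z,z)]
    c5=[([0,0,-.02],[0,-10,0]),(z,[0,-5,0]),(z,z)]; c6=[([.03,0,-.02],[0,-10,0]),([.03,0,0],[0,-10,0]),(z,z)]; c7=[([0,.04,0],[0,0,-10]),([0,.04,-.03],[0,0,-10]),(z,z)]
    for kw in (dict(),dict(k=.1,qc=qs),dict(k=.1,qc=(LO+HI)/2),dict(k=.03,qc=qs)):
        print(kw); print(run(qs,c1,**kw)); print(run(qa,c5,**kw)-L[0]); print(run(L[0],c6,**kw)-L[1]); print(run(L[1],c7,**kw)-L[2])
E
python3 sim.py
```

```text
{}
[ 0.6202  0.5858 -0.7815  2.2571 -0.5251  0.043  -0.3685]
[-0.2975 -0.0289  0.3998 -0.0636  0.1396  0.2151 -0.1474]
[-0.0901  0.019   0.1177 -0.0716  0.0647  0.127  -0.0751]
[-0.0181  0.0042 -0.0012 -0.0055  0.0008  0.0027 -0.0036]
{'k': 0.1, 'qc': array([ 0.0338,  0.6891, -0.1946,  1.5653,  0.1573,  0.9025, -0.2151])}
[ 0.6074  0.5805 -0.7605  2.2571 -0.335   0.043  -0.5591]
[-0.0523 -0.0443  0.0474 -0.0751  0.4317  0.1447 -0.4544]
[ 0.1381 -0.0192 -0.2529 -0.0828  0.31    0.0887 -0.3297]
[ 0.1899 -0.0094 -0.3421 -0.0164  0.2344 -0.027  -0.2289]
{'k': 0.1, 'qc': array([0.   , 0.81 , 0.02 , 1.345, 1.57 , 1.065, 0.   ])}
[ 0.5684  0.5648 -0.6958  2.2596  0.2758  0.043  -1.1713]
[ 0.1103 -0.0361 -0.1831 -0.0828  0.661   0.1248 -0.6909]
[ 0.2768 -0.0213 -0.4687 -0.09    0.4508  0.0885 -0.4737]
[ 0.3349  0.0022 -0.5786 -0.0243  0.4014 -0.0235 -0.3879]
{'k': 0.03, 'qc': array([ 0.0338,  0.6891, -0.1946,  1.5653,  0.1573,  0.9025, -0.2151])}
[ 0.6139  0.5832 -0.7712  2.2572 -0.4308  0.043  -0.463 ]
[-0.1821 -0.0406  0.2319 -0.0689  0.2701  0.1756 -0.2857]
[ 0.0145 -0.0049 -0.0565 -0.0767  0.1809  0.1024 -0.1963]
[ 0.0822 -0.007  -0.1671 -0.0107  0.1137 -0.017  -0.1128]
```

```bash
cat > plan.py <<'E'
from sim import *
v=np.load("v.npy"); q0=r.get_state()["q"]; rng=np.random.default_rng(0)
from scipy.spatial.transform import Slerp
def seg(a,b,n):
    S=Slerp([0,1],R.concatenate([a[1],b[1]])); return [(a[0]+(b[0]-a[0])*i/n,S(i/n)) for i in range(1,n+1)]
def follow(q,poses):
    m=9;sp=0;err=0
    for P,Q in poses:
        qn=track(q,P,Q,n=3); sp=max(sp,np.abs(qn-q).max()); q=qn; m=min(m,(q-LO).min(),(HI-q).min())
        p,B=FK(q); err=max(err,np.linalg.norm(p-P)+(B.inv()*Q).magnitude()*.1)
    return q,m,sp,err
def ang(a,b): return np.degrees((a[1].inv()*b[1]).magnitude())
if __name__=="__main__":
    st=FK(q0); T_=lambda t,roll:target(v,t,13,0,roll); res=[]
    for trial in range(150):
        roll=rng.choice([180,0]); g=T_((.10,-.13,.15),roll)
        # mid: from start pose, change of q5/q6/others at random
        qm=np.clip(q0+rng.normal(0,[.1,.1,.2,.2,1,.3,1.]),LO+.2,HI-.2); qm[4]=rng.uniform(.6,2.2); qm[5]=rng.uniform(.25,.8)
        m=FK(qm)
        if not(.42<m[0][0]<.6 and -.15<m[0][1]<.03 and m[0][2]>.3) : continue
        n1=int(max(6,ang(st,m)/7)); n2=int(max(6,ang(m,g)/7))
        q,mg,sp,er=follow(q0,seg(st,m,n1)+seg(m,g,n2))
        if er>.01 or mg<.1: continue
        # continue through the work
        cur=g; ok=mg
        for t in ((.10,-.1,.09),(.12,-.1,.0),(.065,-.1,.05),(.07,0,.04),(.115,0,.04),(.10,.04,.07),(.12,.035,.05),(.12,-.02,.036)):
            nx=T_(t,roll); q,mg2,_,er2=follow(q,seg(cur,nx,6)); cur=nx; ok=min(ok,mg2); er=max(er,er2)
        res.append((ok if er<.01 else 0,sp,roll,n1,n2,qm,q))
    res.sort(key=lambda t:-t[0]+t[1]*.3)
    for x in res[:6]: print(x[0],x[1],x[2],x[3],x[4],x[5],x[6])
    print(len(res)); np.save("qm.npy",np.r_[res[0][5],res[0][2]])
E
time python3 plan.py
```

```text
0 0.15080776601429702 180 15 9 [-0.1749  0.4574  0.122   1.8626  0.9104  0.7698  0.4435] [ 0.0251  0.7432 -0.6458  2.2019  1.8419  0.3443  0.0159]
1
real	0m2.279s
user	0m2.670s
sys	0m0.216s
```

```bash
sed -i 's/range(150)/range(6000)/; s/-.15<m\[0\]\[1\]<.03/-.25<m[0][1]<.03/; s/.42<m\[0\]\[0\]<.6 /.4<m[0][0]<.62/' plan.py; time timeout 500 python3 plan.py
```

```text
0 0.08741219763369418 180 24 6 [-0.1682  0.5115  0.1432  1.9534  0.7045  0.2717  1.6231] [-0.0964  0.7038 -0.4422  2.2081  2.0706  0.2158 -0.227 ]
0 0.10035286301428648 0 17 20 [-0.2818  0.5118  0.241   2.0243  0.7728  0.3343  0.6706] [-0.1324  0.6818 -0.377   2.2078 -0.997   0.043  -0.2955]
0 0.10159546407515638 180 24 6 [-0.2051  0.4366 -0.118   1.9174  0.8107  0.7326  1.4581] [-0.421   0.6665  0.0731  2.2235  0.8857  0.043   0.9301]
0 0.10406084187422343 180 12 12 [-0.0638  0.4812  0.1599  1.8305  0.6233  0.6993  0.3708] [-0.1261  0.6972 -0.3939  2.2097  2.1658  0.1896 -0.3251]
0 0.10468249880639746 180 21 6 [-0.1677  0.4148 -0.1093  1.9784  0.6643  0.7455  1.2837] [-0.434   0.6664  0.0937  2.2241  0.9297  0.043   0.8852]
0 0.1048442811009358 180 11 12 [-0.1104  0.4152  0.2835  1.8609  0.6219  0.5111  0.3355] [-0.2117  0.6838 -0.2563  2.214   2.6133  0.1328 -0.7803]
262plan.py:20: SyntaxWarning: invalid decimal literal
  if not(.4<m[0][0]<.62and -.25<m[0][1]<.03 and m[0][2]>.3) : continue

real	4m4.635s
user	4m4.638s
sys	0m0.211s
```

```bash
cat > chk.py <<'E'
from plan import *
C=[[-0.1682,.5115,.1432,1.9534,.7045,.2717,1.6231],[-0.0638,.4812,.1599,1.8305,.6233,.6993,.3708],[-.1104,.4152,.2835,1.8609,.6219,.5111,.3355],[-0.1749,.4574,.122,1.8626,.9104,.7698,.4435]]
st=FK(q0)
for c in C:
  for dts in ((13,)*7,(13,13,20,20,13,13,13),(18,)*7):
    m=FK(np.array(c)); g=target(v,(.10,-.13,.15),dts[0],0,180)
    q,mg,sp,er=follow(q0,seg(st,m,int(max(6,ang(st,m)/7)))+seg(m,g,int(max(6,ang(m,g)/7))))
    out=[(round(mg,2),round(er*1000))]; cur=g
    for t,dt in zip(((.10,-.1,.09),(.12,-.1,.0),(.065,-.1,.05),(.07,0,.04),(.115,0,.04),(.11,.035,.05),(.115,-.02,.036)),dts):
        nx=target(v,t,dt,0,180); q,mg2,_,er2=follow(q,seg(cur,nx,10)); cur=nx; out.append((round(mg2,2),round(er2*1000)))
    print(out,q)
E
python3 chk.py
```

```text
[(np.float64(0.14), 0), (np.float64(0.0), 17), (np.float64(0.0), 38), (np.float64(0.0), 90), (np.float64(0.0), 170), (np.float64(0.0), 209), (np.float64(0.19), 0), (np.float64(0.16), 0)] [-0.1259  0.7008 -0.3905  2.2225  2.2414  0.1976 -0.3987]
[(np.float64(0.14), 0), (np.float64(0.0), 17), (np.float64(0.0), 38), (np.float64(0.0), 34), (np.float64(0.0), 46), (np.float64(0.0), 81), (np.float64(0.0), 105), (np.float64(0.0), 129)] [-0.5636  0.6732  0.3019  2.2413  1.1876  0.043   0.6231]
[(np.float64(0.28), 0), (np.float64(0.13), 0), (np.float64(0.08), 0), (np.float64(0.0), 22), (np.float64(0.0), 72), (np.float64(0.0), 66), (np.float64(0.0), 24), (np.float64(0.0), 22)] [-0.2977  0.6774 -0.1426  2.1522  0.6187  0.043   1.1942]
[(np.float64(0.15), 0), (np.float64(0.0), 17), (np.float64(0.0), 42), (np.float64(0.0), 116), (np.float64(0.0), 229), (np.float64(0.22), 0), (np.float64(0.28), 0), (np.float64(0.28), 0)] [ 0.08    0.7719 -0.7387  2.212   1.8223  0.4148  0.0441]
[(np.float64(0.15), 0), (np.float64(0.0), 17), (np.float64(0.0), 42), (np.float64(0.0), 37), (np.float64(0.0), 52), (np.fl
[... 1252 characters left out ...]
0.28), 0), (np.float64(0.28), 0)] [ 0.0942  0.7796 -0.7646  2.2113  1.808   0.4338  0.0604]
[(np.float64(0.16), 0), (np.float64(0.0), 17), (np.float64(0.0), 42), (np.float64(0.0), 37), (np.float64(0.0), 51), (np.float64(0.0), 104), (np.float64(0.0), 177), (np.float64(0.17), 0)] [-0.1131  0.7035 -0.4112  2.2219  2.1951  0.2079 -0.3513]
[(np.float64(0.28), 0), (np.float64(0.14), 0), (np.float64(0.08), 0), (np.float64(0.0), 22), (np.float64(0.0), 75), (np.float64(0.0), 69), (np.float64(0.0), 24), (np.float64(0.0), 23)] [-0.2924  0.6777 -0.151   2.1521  0.7302  0.043   1.0831]plan.py:20: SyntaxWarning: invalid decimal literal
  if not(.4<m[0][0]<.62and -.25<m[0][1]<.03 and m[0][2]>.3) : continue
```

```bash
sed -i 's/.62and/.62 and/' plan.py
cat > plan2.py <<'E'
from plan import *
W=[((.10,-.13,.15),8),((.10,-.1,.09),6),((.12,-.1,.0),4),((.07,-.1,.05),8),((.07,0,.04),12),((.115,0,.04),8),((.105,.04,.05),6),((.115,-.02,.036),6)]
def pathto(q0,P0,Qs):   # orientations list
    st=FK(q0); poses=seg(st,(P0,st[1]),4); cur=(P0,st[1])
    for Q in Qs: 
        n=int(np.ceil(ang(cur,(P0,Q))/7)); poses+=seg(cur,(P0,Q),max(n,1)); cur=(P0,Q)
    return poses,cur
def work(q,cur,roll,off=0):
    out=[];mm=9
    for t,dt in W:
        nx=target(v,t,dt+off,0,roll); n=int(max(5,ang(cur,nx)/6,np.linalg.norm(nx[0]-cur[0])/.02)); q,m,sp,er=follow(q,seg(cur,nx,n)); cur=nx; out.append((round(m,2),round(er*1000),round(sp,2))); mm=min(mm,m-er*10)
    return mm,out,q
if __name__=="__main__":
    rng=np.random.default_rng(1); best=[]
    for k in range(160):
        q6=rng.uniform(.35,.8); q5e=rng.uniform(2,3.2); q7e=rng.uniform(-1.6,.2); P0=np.array([rng.uniform(.45,.6),rng.uniform(-.2,.0),rng.uniform(.32,.45)])
        qb=q0.copy(); Qs=[]
        for s in np.linspace(.1,1,10):
            q=q0.copy(); q[4]=q0[4]+(q5e-q0[4])*s; q[5]=q0[5]+(q6-q0[5])*min(1,2*s); q[6]=q0[6]+(q7e-q0[6])*s; Qs.append(FK(q)[1])
        poses,cur=pathto(q0,P0,Qs); q,m,sp,er=follow(q0,poses)
        if er>.005 or m<.05: continue
        mm,out,qe=work(q,cur,180); best.append((mm,m,sp,len(poses),q6,q5e,q7e,P0,out,q,qe))
    best.sort(key=lambda t:-t[0]); print(len(best))
    for b in best[:4]: print(*b)
    if best: np.save("best.npy",np.r_[best[0][4:7],best[0][7]])
E
time timeout 300 python3 plan2.py
```

```text
1
-0.20918430216757528 0.20779553932216732 0.14456112689952905 34 0.7248926459638402 2.0620087269432754 -0.1103287050534214 [ 0.5719 -0.0152  0.4064] [(np.float64(0.0), 21, np.float64(0.21)), (np.float64(0.0), 3, np.float64(0.05)), (np.float64(0.22), 0, np.float64(0.03)), (np.float64(0.25), 0, np.float64(0.02)), (np.float64(0.17), 0, np.float64(0.06)), (np.float64(0.19), 0, np.float64(0.01)), (np.float64(0.13), 0, np.float64(0.03)), (np.float64(0.14), 0, np.float64(0.03))] [-0.9734  0.9076  0.8667  2.3522  2.1742  0.8593 -1.0914] [-0.2451  0.7095 -0.1636  2.335   3.2315  0.3848 -1.3706]
real	0m51.993s
user	0m52.281s
sys	0m0.202s
```

```bash
sed -e 's/range(160)/range(110)/' -e 's/q6=rng.uniform(.35,.8); q5e=rng.uniform(2,3.2); q7e=rng.uniform(-1.6,.2); P0=.*$/q6,q5e,q7e=np.array([.72,2.1,-.1])+rng.normal(0,1,3)*[.12,.3,.4]; P0=np.array([.58,-.02,.40])+rng.normal(0,1,3)*[.03,.03,.025]/' -e 's/m<.05/m<.1/' plan2.py > plan3.py; time timeout 300 python3 plan3.py
```

```text
51
-0.2022215851975167 0.3355272585051545 0.1144189110629461 34 0.8254992741945582 1.7784637749367669 0.2657868812515125 [ 0.5794 -0.0575  0.3922] [(np.float64(0.0), 21, np.float64(0.18)), (np.float64(0.0), 4, np.float64(0.05)), (np.float64(0.2), 0, np.float64(0.04)), (np.float64(0.25), 0, np.float64(0.02)), (np.float64(0.18), 0, np.float64(0.06)), (np.float64(0.19), 0, np.float64(0.01)), (np.float64(0.14), 0, np.float64(0.03)), (np.float64(0.15), 0, np.float64(0.03))] [-0.9023  0.9009  0.8415  2.2245  1.8525  0.7329 -0.5992] [-0.094   0.728  -0.4068  2.3273  2.8078  0.387  -0.9317]
-0.20222917882783165 0.2569940656326031 0.10974588277129116 34 0.6913141368810493 2.2532766131447355 0.3007542938916572 [0.5918 0.0566 0.3977] [(np.float64(0.0), 21, np.float64(0.19)), (np.float64(0.0), 4, np.float64(0.05)), (np.float64(0.2), 0, np.float64(0.04)), (np.float64(0.25), 0, np.float64(0.02)), (np.float64(0.18), 0, np.float64(0.06)), (np.float64(0.19), 0, np.float64(0.01)), (np.float64(0.14), 0, np.float64(0.03)), (np.float64(0.15), 0, np.float64(0.03))] [-1.0286  0.9264  0.7708  2.303   2.1136
[... 592 characters left out ...]
854  -0.4755] [-0.0831  0.7304 -0.4246  2.3268  2.7774  0.3899 -0.9001]
-0.20229266748000246 0.15770377193853502 0.09446882932599365 34 0.8170788086444847 2.1754917571814607 0.19681766371813533 [0.548  0.0083 0.4142] [(np.float64(0.0), 21, np.float64(0.17)), (np.float64(0.0), 4, np.float64(0.05)), (np.float64(0.2), 0, np.float64(0.04)), (np.float64(0.25), 0, np.float64(0.02)), (np.float64(0.18), 0, np.float64(0.06)), (np.float64(0.19), 0, np.float64(0.01)), (np.float64(0.13), 0, np.float64(0.03)), (np.float64(0.15), 0, np.float64(0.03))] [-0.9657  0.8949  0.6768  2.4023  2.001   1.12   -0.652 ] [-0.111   0.7247 -0.3791  2.3282  2.8556  0.3831 -0.9815]
real	1m3.889s
user	1m4.047s
sys	0m0.194s
```

```bash
sed -i 's/^W=.*/W=[((.115,-.12,.13),15),((.105,-.1,.085),12),((.12,-.1,.0),8),((.07,-.1,.05),10),((.07,0,.04),12),((.115,0,.04),8),((.105,.04,.05),7),((.115,-.02,.036),7)]/' plan2.py
cat > go.py <<'E'
from plan2 import *
q6,q5e,q7e=.835,1.287,-.083; P0=np.array([.53,-.03,.40]); Qs=[]
for s in np.linspace(.1,1,10):
    q=q0.copy(); q[4]=q0[4]+(q5e-q0[4])*s; q[5]=q0[5]+(q6-q0[5])*min(1,2*s); q[6]=q0[6]+(q7e-q0[6])*s; Qs.append(FK(q)[1])
st=FK(q0); n=12; g=(P0,Qs[-1]); rel=(st[1].inv()*g[1]).as_rotvec(degrees=True)
print("direct rotvec",rel,np.linalg.norm(rel),"trans",st[1].inv().apply(P0-st[0]))
for name,poses in (("curve",pathto(q0,P0,Qs)[0]),("slerp",seg(st,(P0,st[1]),4)+seg((P0,st[1]),g,16))):
    q,m,sp,er=follow(q0,poses); print(name,len(poses),m,sp,er,q); print(work(q,g,180))
    a=st
    for b in poses[::]:
        if name=="slerp": break
        print(np.round(a[1].inv().apply(b[0]-a[0]),4),np.round((a[1].inv()*b[1]).as_rotvec(degrees=True),1),np.round(b[0]+b[1].apply([0,0,.064]),2)); a=b
E
python3 go.py
```

```text
direct rotvec [-14.7383 -71.3305 -73.0069] 103.12745448392725 trans [-0.0495 -0.0275 -0.0316]
curve 24 0.4588714025706402 0.09060395292937118 2.6357334517318704e-07 [-0.9286  0.6808  0.7321  2.1011  1.1281  0.7305 -0.517 ]
(np.float64(-1.0899165361754446), [(np.float64(0.0), 109, np.float64(0.12)), (np.float64(0.0), 87, np.float64(0.08)), (np.float64(0.04), 0, np.float64(0.05)), (np.float64(0.22), 0, np.float64(0.03)), (np.float64(0.19), 0, np.float64(0.05)), (np.float64(0.2), 0, np.float64(0.01)), (np.float64(0.16), 0, np.float64(0.03)), (np.float64(0.18), 0, np.float64(0.03))], array([ 0.0459,  0.7667, -0.6459,  2.3054,  2.3777,  0.4339, -0.4891]))
[-0.0124 -0.0069 -0.0079] [0. 0. 0.] [0.58 0.   0.32]
[-0.0124 -0.0069 -0.0079] [0. 0. 0.] [ 0.56 -0.01  0.33]
[-0.0124 -0.0069 -0.0079] [0. 0. 0.] [ 0.55 -0.01  0.33]
[-0.0124 -0.0069 -0.0079] [0. 0. 0.] [ 0.54 -0.02  0.34]
[0. 0. 0.] [-1.1 -3.4 -3.7] [ 0.54 -0.03  0.34]
[0. 0. 0.] [-1.1 -3.4 -3.7] [ 0.54 -0.03  0.34]
[0. 0. 0.] [-1.1 -3.4 -3.7] [ 0.54 -0.03  0.34]
[0. 0. 0.] [-1.1 -3.4 -3.7] [ 0.54 -0.04  0.34]
[0. 0. 0.] [-1.  -3.4 -3
[... 606 characters left out ...]
 0.] [-0.4 -3.5 -3.8] [ 0.55 -0.08  0.36]
[0. 0. 0.] [-0.3 -3.5 -3.8] [ 0.55 -0.08  0.37]
[0. 0. 0.] [-0.3 -3.5 -3.8] [ 0.55 -0.08  0.37]
slerp 20 0.4595559221580747 0.12131098306450938 4.134478045603903e-07 [-0.9129  0.6706  0.7011  2.1004  1.1396  0.7525 -0.5291]
(np.float64(-1.109502881106367), [(np.float64(0.0), 111, np.float64(0.11)), (np.float64(0.0), 89, np.float64(0.08)), (np.float64(0.05), 0, np.float64(0.05)), (np.float64(0.23), 0, np.float64(0.03)), (np.float64(0.19), 0, np.float64(0.05)), (np.float64(0.2), 0, np.float64(0.01)), (np.float64(0.16), 0, np.float64(0.03)), (np.float64(0.18), 0, np.float64(0.03))], array([ 0.0532,  0.7698, -0.6586,  2.305 ,  2.361 ,  0.4398, -0.4715]))
```

>>> play_rows(translation=[[-0.0165,-0.009,-0.0105],[-0.0165,-0.009,-0.0105],[-0.0165,-0.009,-0.0105],[0,0,0],[0,0,0],[0,0,0],[0,0,0],[0,0,0],[0,0,0],[0,0,0],[0,0,0],[0,0,0],[0,0,0],[0,0,0],[0,0,0],[0,0,0],[0,0,0],[0,0,0],[0,0,0],[0,0,0]], delta_rot=[[0,0,0],[0,0,0],[0,0,0],[-0.92,-4.46,-4.56],[-0.92,-4.46,-4.56],[-0.92,-4.46,-4.56],[-0.92,-4.46,-4.56],[-0.92,-4.46,-4.56],[-0.92,-4.46,-4.56],[-0.92,-4.46,-4.56],[-0.92,-4.46,-4.56],[-0.92,-4.46,-4.56],[-0.92,-4.46,-4.56],[-0.92,-4.46,-4.56],[-0.92,-4.46,-4.56],[-0.92,-4.46,-4.56],[-0.92,-4.46,-4.56],[-0.92,-4.46,-4.56],[-0.92,-4.46,-4.56],[0,0,0]], grip=[-1,-1,-1,-1,-1,-1,-1,-1,-1,-1,-1,-1,-1,-1,-1,-1,-1,-1,-1,-1])

```text
clock: 7.75
tool_pos: [0.5275, -0.0257, 0.3988]
eef_rot: [0.322, 0.793, -0.352, 0.379]
contact_force: [-0.0, -0.0, 0.5]
opening: 0.01
finger_force: 0.0
```

```bash
cat > plan4.py <<'E'
from plan2 import *
print(q0); st=FK(q0); rng=np.random.default_rng(2); res=[]
for k in range(120):
    h=(rng.uniform(.10,.15),rng.uniform(-.13,-.09),rng.uniform(.09,.13)); dh,dp=rng.uniform(-8,12),rng.uniform(-2,12)
    Ws=[(h,dh),((.105,-.1,.085),(dh+dp)/2),((.12,-.1,0),dp),((.07,-.1,.05),10),((.07,0,.04),12),((.115,0,.04),8),((.105,.04,.05),7),((.115,-.02,.036),7)]
    W[:]=Ws; mm,out,q=work(q0,st,180); res.append((mm,h,dh,dp,out,q))
res.sort(key=lambda t:-t[0])
for b in res[:3]: print(*b)
E
python3 plan4.py
```

```text
[-0.9217  0.6704  0.697   2.1035  1.1327  0.7586 -0.5216]
0.1467434352764685 (0.10282382810638412, -0.0997765745132845, 0.10455452066489801) 5.118567855282029 1.0413054307545955 [(np.float64(0.16), 0, np.float64(0.18)), (np.float64(0.18), 0, np.float64(0.02)), (np.float64(0.25), 0, np.float64(0.03)), (np.float64(0.2), 0, np.float64(0.04)), (np.float64(0.18), 0, np.float64(0.06)), (np.float64(0.19), 0, np.float64(0.01)), (np.float64(0.15), 0, np.float64(0.02)), (np.float64(0.16), 0, np.float64(0.03))] [-0.1708  0.7107 -0.2875  2.3163  2.9862  0.3422 -1.1231]
0.14653282205325965 (0.12796885937724384, -0.10145443876164811, 0.0977037990151608) 2.9738275198198636 2.049890937706869 [(np.float64(0.17), 0, np.float64(0.18)), (np.float64(0.19), 0, np.float64(0.02)), (np.float64(0.25), 0, np.float64(0.03)), (np.float64(0.2), 0, np.float64(0.03)), (np.float64(0.18), 0, np.float64(0.06)), (np.float64(0.19), 0, np.float64(0.01)), (np.float64(0.15), 0, np.float64(0.02)), (np.float64(0.16), 0, np.float64(0.03))] [-0.1742  0.7103 -0.2821  2.3164  2.9966  0.3421 -1.1337]
0.14642574337170888 (0.13114531368460866, -0.11029134080535591, 0.09974212012399578) 2.526974790445955 3.942254887183693 [(np.float64(0.15), 0, np.float64(0.18)), (np.float64(0.17), 0, np.float64(0.02)), (np.float64(0.26), 0, np.float64(0.03)), (np.float64(0.2), 0, np.float64(0.02)), (np.float64(0.18), 0, np.float64(0.06)), (np.float64(0.19), 0, np.float64(0.01)), (np.float64(0.15), 0, np.float64(0.02)), (np.float64(0.16), 0, np.float64(0.03))] [-0.1759  0.7101 -0.2794  2.3165  3.0018  0.342  -1.1391]
```

```bash
cat > nxt.py <<'E'
from plan2 import *
st=FK(q0); h=target(v,(.103,-.10,.11),5,0,180); rel=(st[1].inv()*h[1]).as_rotvec(degrees=True)
n=int(np.ceil(np.linalg.norm(rel)/6)); print("rot",rel,n,rel/n)
for pre in ((0,0,0),(.02,0,-.05),(.05,-.03,-.03),(.05,-.05,-.1)):
    P1=st[0]+np.array(pre)
    q,m,sp,er=follow(q0,seg(st,(P1,st[1]),3)+seg((P1,st[1]),(P1,h[1]),n)); q2,m2,sp2,er2=follow(q,seg((P1,h[1]),h,8)); print(pre,m,sp,er,m2,sp2,er2,q2)
    print("then tool trans",h[1].inv().apply(h[0]-P1),"pre in tool",st[1].inv().apply(pre))
E
python3 nxt.py
```

```text
rot [-74.2039   9.3304 -53.3257] 16 [-4.6377  0.5832 -3.3329]
(0, 0, 0) 0.0030000000000000027 0.14233875284807382 0.20735604195299326 0.0030000000000000027 0.09355662272143958 0.17361762422982205 [ 0.3371  0.6516 -0.6954  2.3061  2.4046  0.2448 -0.3233]
then tool trans [0.0428 0.0965 0.1419] pre in tool [0. 0. 0.]
(0.02, 0, -0.05) 0.0030000000000000027 0.16616143357348068 0.11930299778520972 0.0030000000000000027 0.061360453655481845 0.09711466028906342 [ 0.2264  0.6152 -0.5123  2.3113  2.9135  0.1988 -0.8362]
then tool trans [0.0317 0.1084 0.0906] pre in tool [0.0313 0.0312 0.0307]
(0.05, -0.03, -0.03) 0.0030000000000000027 0.15502906592627608 0.17594683130634486 0.0030000000000000027 0.0856629778376683 0.14779079220168273 [ 0.2769  0.6297 -0.5945  2.309   2.6642  0.2119 -0.5852]
then tool trans [0.0472 0.1504 0.1047] pre in tool [-0.0077  0.0319  0.0568]
(0.05, -0.05, -0.1) 0.0030000000000000027 0.21424630846701498 0.11042122752302966 0.0030000000000000027 0.07221895513517615 0.08827542237965903 [ 0.1671  0.6019 -0.4178  2.314   3.2085  0.2002 -1.1328]
then tool trans [0.0019 0.1665 0.05  ] pre in tool [0.0454 0.043  0.1053]
```

```bash
cat > rows.py <<'E'
from plan2 import *
import json
def rows(cur,g,n,q):
    poses=seg(cur,g,n); rel=(cur[1].inv()*g[1]).as_rotvec(degrees=True)/n; a=(cur[0],cur[1]); tr=[]
    for b in poses:
        t=np.round(a[1].inv().apply(b[0]-a[0]),4); tr.append(t.tolist()); a=(a[0]+a[1].apply(t),b[1])
    print(json.dumps(tr)); print("rot each",np.round(rel,2)); qq,m,sp,er=follow(q,poses); print("margin",m,"speed",sp,"err",er,qq)
    return poses,qq
if __name__=="__main__":
    st=FK(q0); g=target(v,(.103,-.10,.11),5,0,180); ps,_=rows(st,g,20,q0)
    G=goalR(v).as_matrix()
    for P,Q in ps[::3]: print(((P+Q.apply([0,0,.064])-F(v,0,[0,0,0])[0])@G)*[1,-1,-1],T([0,0,v[2]],[0,0,0])[0], R.from_euler('z',-v[2]).apply(P-[v[0],v[1],0]))
E
python3 rows.py
```

```text
[[0.0079, 0.0038, -0.0011], [0.0078, 0.0042, -0.0008], [0.0075, 0.0046, -0.0005], [0.0073, 0.0049, -0.0001], [0.0071, 0.0053, 0.0003], [0.0068, 0.0056, 0.0007], [0.0066, 0.0058, 0.0011], [0.0063, 0.0061, 0.0016], [0.0059, 0.0062, 0.002], [0.0057, 0.0063, 0.0025], [0.0053, 0.0064, 0.0029], [0.005, 0.0065, 0.0034], [0.0047, 0.0064, 0.0038], [0.0044, 0.0064, 0.0043], [0.004, 0.0063, 0.0048], [0.0037, 0.0062, 0.0051], [0.0033, 0.006, 0.0056], [0.0031, 0.0057, 0.006], [0.0027, 0.0055, 0.0064], [0.0024, 0.0051, 0.0068]]
rot each [-3.71  0.47 -2.67]
margin 0.1570363266285706 speed 0.13282229996975792 err 3.2205186499152806e-06 [ 0.1788  0.6042 -0.4363  2.3135  3.1522  0.1986 -1.0761]
[ 0.1368 -0.247   0.2829] [0. 0. 0.] [-0.0429 -0.1917  0.3917]
[ 0.1344 -0.2295  0.2517] [0. 0. 0.] [-0.0378 -0.1772  0.37  ]
[ 0.1313 -0.2093  0.2212] [0. 0. 0.] [-0.0328 -0.1628  0.3484]
[ 0.1272 -0.1866  0.1921] [0. 0. 0.] [-0.0277 -0.1483  0.3268]
[ 0.1217 -0.1619  0.1648] [0. 0. 0.] [-0.0226 -0.1338  0.3051]
[ 0.1147 -0.1358  0.1396] [0. 0. 0.] [-0.0175 -0.1193  0.2835]
[ 0.1062 -0.109   0.117 ] [0. 0. 0.] [-0.0124 -0.1048  0.2618]
```

>>> play_rows(translation=[[0.008,0.004,-0.001],[0.008,0.004,-0.001],[0.0075,0.0045,-0.0005],[0.0075,0.005,0],[0.007,0.005,0.0005],[0.007,0.0055,0.0005],[0.0065,0.006,0.001],[0.006,0.006,0.0015],[0.006,0.006,0.002],[0.0055,0.0065,0.0025],[0.0055,0.0065,0.003],[0.005,0.0065,0.0035],[0.0045,0.0065,0.004],[0.0045,0.0065,0.0045],[0.004,0.0065,0.005],[0.0035,0.006,0.005],[0.0035,0.006,0.0055],[0.003,0.0055,0.006],[0.0025,0.0055,0.0065],[0.0025,0.005,0.007]], delta_rot=[[-3.71,0.47,-2.67],[-3.71,0.47,-2.67],[-3.71,0.47,-2.67],[-3.71,0.47,-2.67],[-3.71,0.47,-2.67],[-3.71,0.47,-2.67],[-3.71,0.47,-2.67],[-3.71,0.47,-2.67],[-3.71,0.47,-2.67],[-3.71,0.47,-2.67],[-3.71,0.47,-2.67],[-3.71,0.47,-2.67],[-3.71,0.47,-2.67],[-3.71,0.47,-2.67],[-3.71,0.47,-2.67],[-3.71,0.47,-2.67],[-3.71,0.47,-2.67],[-3.71,0.47,-2.67],[-3.71,0.47,-2.67],[-3.71,0.47,-2.67]], grip=[-1,-1,-1,-1,-1,-1,-1,-1,-1,-1,-1,-1,-1,-1,-1,-1,-1,-1,-1,-1])

```text
clock: 10.25
tool_pos: [0.5006, 0.0709, 0.2556]
eef_rot: [-0.302, 0.917, 0.08, 0.248]
contact_force: [-0.1, 0.2, -0.5]
opening: 0.004
finger_force: 0.0
```

```bash
cat > st2.py <<'E'
from plan2 import *
import sys
def show(dt):
    p,Q,s=pose(); _,G=target(v,(0,0,0),dt,0,180)
    print("clock",s["clock"],"tip mm",tip(v)*1000,"roterr",(Q.inv()*G).as_rotvec(degrees=True),"F(slope,left,out)",(goalR(v).inv().apply(s["contact_force"]))*[1,-1,-1]); print("q",s["q"]); return p,Q,s
def to(t,dt,n):
    g=target(v,t,dt,0,180); p,Q,s=pose(); d=Q.inv().apply(g[0]-p); print(t,"tool trans total",d,"rot total",(Q.inv()*g[1]).as_rotvec(degrees=True)); q,m,sp,er=follow(s["q"],seg((p,Q),g,n)); print(" sim",m,sp,er); return g
if __name__=="__main__":
    dt=float(sys.argv[1]); show(dt)
    for a in sys.argv[2:]: to(tuple(np.array(list(map(float,a.split(","))))/1000),dt,10)
E
python3 st2.py 5 105,-100,85 120,-100,3
```

```text
clock 10.25 tip mm [ 105.3263 -103.2732  109.7402] roterr [-0.1828  0.1747  0.0679] F(slope,left,out) [-0.236   0.2403 -0.4672]
q [ 0.1829  0.6042 -0.4362  2.3058  3.1555  0.1942 -1.0747]
(np.float64(0.105), np.float64(-0.1), np.float64(0.085)) tool trans total [-0.002   0.0031  0.0247] rot total [-0.1828  0.1747  0.0679]
 sim 0.15941067239138573 0.0059634782488041105 1.5318277405550489e-09
(np.float64(0.12), np.float64(-0.1), np.float64(0.003)) tool trans total [-0.0238  0.0034  0.1051] rot total [-0.1828  0.1747  0.0679]
 sim 0.16961090037794685 0.021755758538659187 2.1088466841119562e-08
```

>>> play_rows(translation=[[-0.001,-0.0015,0.008],[-0.001,-0.0015,0.008],[-0.0015,0,0.008],[-0.0015,0,0.008],[-0.0015,0,0.008],[-0.002,0,0.008],[-0.002,0,0.008],[-0.002,0,0.008],[-0.002,0,0.008],[-0.002,0,0.008],[-0.002,0,0.008],[-0.002,0,0.008],[0,0,0]], delta_rot=[[0,0,0],[0,0,0],[0,0,0],[0,0,0],[0,0,0],[0,0,0],[0,0,0],[0,0,0],[0,0,0],[0,0,0],[0,0,0],[0,0,0],[0,0,0]], grip=[-1,-1,-1,-1,-1,-1,-1,-1,-1,-1,-1,-1,-1])

```text
clock: 11.88
tool_pos: [0.5547, 0.1086, 0.181]
eef_rot: [-0.302, 0.917, 0.08, 0.246]
contact_force: [0.6, -1.4, -0.5]
opening: 0.006
finger_force: 0.0
```

```bash
python3 st2.py 5 120,-106,0
python3 - <<'E'
from h import *
for c in("side","top"):
    im=r.snapshot(c); cv2.imwrite(f"pics/{c}1.png",im)
a=cv2.imread("pics/side1.png")[150:330,215:385];b=cv2.imread("pics/top1.png")[190:370,215:385]
cv2.imwrite("pics/c1.png",cv2.resize(np.hstack([a,b]),None,fx=2.3,fy=2.3,interpolation=3))
E
```

```text
clock 11.875 tip mm [ 116.2807 -104.8153   10.8049] roterr [-0.0555  0.0101  0.06  ] F(slope,left,out) [-0.6013 -1.5336 -0.2272]
q [ 0.0437  0.7901 -0.3455  2.1994  3.1188  0.2898 -1.0571]
(np.float64(0.12), np.float64(-0.106), np.float64(0.0)) tool trans total [-0.0047 -0.0012  0.0104] rot total [-0.0555  0.0101  0.06  ]
 sim 0.2461636328232231 0.0022679231290276824 2.550476858221139e-10
```

View pics/c1.png

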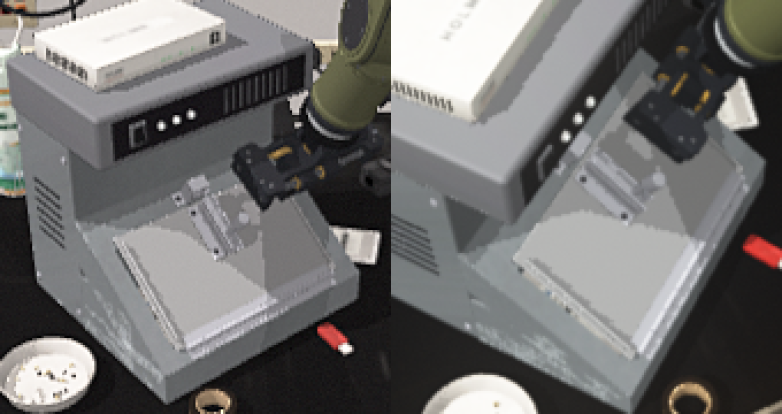

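>>> play_rows(translation=[[0,-0.001,0.003],[0,0,0.003],[0,0,0.002],[0,0,0.002],[0,0,0]], delta_rot=[[0,0,0],[0,0,0],[0,0,0],[0,0,0],[0,0,0]], grip=[-1,-1,-1,-1,-1])

```text
clock: 12.6
tool_pos: [0.5582, 0.1097, 0.1754]
eef_rot: [-0.302, 0.917, 0.079, 0.248]
contact_force: [-13.5, -8.5, 29.4]
opening: 0.005
finger_force: 16.6
```

```bash
python3 st2.py 5
```

```text
clock 12.6 tip mm [ 116.0655 -106.184     4.2454] roterr [-0.184   0.1364  0.1246] F(slope,left,out) [ 3.8419  1.2049 33.18  ]
q [ 0.0388  0.8035 -0.3409  2.1935  3.1189  0.3007 -1.0547]
```

>>> play_rows(translation=[[0,0,-0.005],[0,0,-0.015],[0,0,-0.015],[0,0,-0.015],[0,0,0]], delta_rot=[[0,0,0],[0,0,0],[0,0,0],[0,0,0],[0,0,0]], grip=[-1,-1,-1,-1,-1])

```text
clock: 13.22
tool_pos: [0.539, 0.0951, 0.2174]
eef_rot: [-0.302, 0.917, 0.08, 0.247]
contact_force: [-0.1, 0.1, -0.6]
opening: 0.01
finger_force: 0.0
```

```bash
python3 st2.py 5 68,-105,48 68,-105,40
cat > w.py <<'E'
from st2 import *
p,Q,s=pose(); q=s["q"]; cur=(p,Q)
for dt in (5,8,10):
    q=s["q"]; cur=(p,Q); o=[]
    for t in ((.068,-.105,.048),(.068,0,.040),(.115,0,.04),(.1,.04,.05),(.115,-.02,.036)):
        g=target(v,t,dt,0,180); q,m,sp,er=follow(q,seg(cur,g,10)); cur=g; o.append((round(m,2),round(er*1000)))
    print(dt,o)
E
python3 w.py
```

```text
clock 13.225 tip mm [ 120.3599 -106.5256   52.4626] roterr [-0.1625  0.1062  0.0467] F(slope,left,out) [-0.3723  0.1139 -0.4538]
q [ 0.0894  0.7062 -0.3744  2.2286  3.129   0.2318 -1.0657]
(np.float64(0.068), np.float64(-0.105), np.float64(0.048)) tool trans total [0.0517 0.0014 0.0089] rot total [-0.1625  0.1062  0.0467]
 sim 0.20814748869045177 0.016697435035136488 8.190603818402383e-09
(np.float64(0.068), np.float64(-0.105), np.float64(0.04)) tool trans total [0.051  0.0014 0.0169] rot total [-0.1625  0.1062  0.0467]
 sim 0.20920110194906072 0.017591654107856736 7.65611093959405e-09
5 [(np.float64(0.21), 0), (np.float64(0.07), 0), (np.float64(0.08), 0), (np.float64(0.1), 0), (np.float64(0.11), 0)]
8 [(np.float64(0.2), 0), (np.float64(0.11), 0), (np.float64(0.13), 0), (np.float64(0.15), 0), (np.float64(0.16), 0)]
10 [(np.float64(0.19), 0), (np.float64(0.14), 0), (np.float64(0.16), 0), (np.float64(0.18), 0), (np.float64(0.19), 0)]
```

>>> play_rows(translation=[[0.01,0,0.002],[0.013,0,0.003],[0.013,0,0.003],[0.013,0,0.003],[0,0.02,0.001],[0,0.022,0],[0,0.022,0],[0,0.022,0],[0,0.02,0],[0,0,0]], delta_rot=[[0,3,0],[0,0,0],[0,0,0],[0,0,0],[0,0,0],[0,0,0],[0,0,0],[0,0,0],[0,0,0],[0,0,0]], grip=[-1,-1,-1,-1,-1,-1,-1,-1,-1,-1])

```text
clock: 14.48
tool_pos: [0.4451, 0.1599, 0.1824]
eef_rot: [-0.305, 0.923, 0.073, 0.222]
contact_force: [1.1, -0.2, -1.4]
opening: 0.006
finger_force: 0.0
```

```bash
python3 st2.py 8 110,0,40 118,0,40
python3 - <<'E'
from h import *
for c in("side","top"):
    im=r.snapshot(c); cv2.imwrite(f"pics/{c}2.png",im)
    o=r.look_for(c,"knob"); v=np.load("v.npy"); G=goalR(v).as_matrix()
    print(c,[((np.array(d["point"])-F(v,0,[0,0,0])[0])@G*[1,-1,-1]*1000,round(d["confidence"],2)) for d in o[:2]])
a=cv2.imread("pics/side2.png")[190:310,250:380];b=cv2.imread("pics/top2.png")[210:330,255:385]
cv2.imwrite("pics/c2.png",cv2.resize(np.hstack([a,b]),None,fx=3,fy=3,interpolation=3))
E
```

```text
clock 14.475 tip mm [66.4623  1.5475 45.529 ] roterr [0.0355 0.0257 0.1948] F(slope,left,out) [-0.1947 -0.7945 -1.5464]
q [-0.185   0.7525 -0.3142  2.4575  2.9531  0.5126 -1.1139]
(np.float64(0.11), np.float64(0.0), np.float64(0.04)) tool trans total [-0.0439 -0.0017 -0.0006] rot total [0.0355 0.0257 0.1948]
 sim 0.11413257040631031 0.017269129576201803 5.412361699559872e-09
(np.float64(0.118), np.float64(0.0), np.float64(0.04)) tool trans total [-0.0518 -0.0017 -0.0017] rot total [0.0355 0.0257 0.1948]
 sim 0.11618090427131023 0.020429076089102216 5.51236971352397e-09
side []
top [(array([99.5842,  5.6423, 58.3297]), 0.62)]
```

View pics/c2.png

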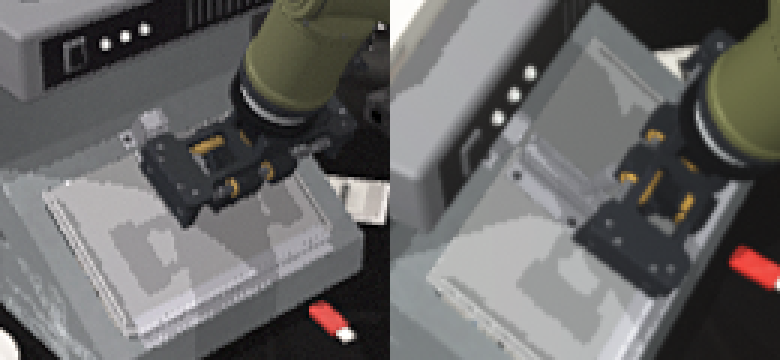

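>>> play_rows(translation=[[-0.006,0,0],[-0.006,0,0],[-0.006,0,0],[-0.006,0,0],[-0.006,0,0],[-0.006,0,0],[-0.004,0,0],[-0.002,0,0],[0,0,0]], delta_rot=[[0,0,0],[0,0,0],[0,0,0],[0,0,0],[0,0,0],[0,0,0],[0,0,0],[0,0,0],[0,0,0]], grip=[-1,-1,-1,-1,-1,-1,-1,-1,-1])

```text
clock: 15.8
tool_pos: [0.4743, 0.1798, 0.201]
eef_rot: [-0.304, 0.924, 0.072, 0.22]
contact_force: [-4.9, -4.9, -0.9]
opening: 0.009
finger_force: 3.3
```

```bash
python3 st2.py 8
```

```text
clock 15.8 tip mm [105.7719   0.2158  40.5044] roterr [-0.0453 -0.2182  0.0216] F(slope,left,out) [-6.1591 -0.9872  3.1835]
q [-0.2197  0.703  -0.2841  2.3472  2.9212  0.3558 -1.1071]
```

>>> play_rows(translation=[[-0.002,0,0],[-0.001,0,0],[0,0,0]], delta_rot=[[0,0,0],[0,0,0],[0,0,0]], grip=[-1,-1,-1])

```text
clock: 16.18
tool_pos: [0.4746, 0.1802, 0.2013]
eef_rot: [-0.304, 0.925, 0.072, 0.218]
contact_force: [-7.4, -6.9, -2.7]
opening: 0.006
finger_force: 5.0
```

```bash
python3 st2.py 8
```

```text
clock 16.175 tip mm [106.0538   0.322   40.5757] roterr [-0.0042 -0.5128 -0.0288] F(slope,left,out) [-9.8025 -1.1608  3.6116]
q [-0.2224  0.7008 -0.2806  2.342   2.9186  0.3437 -1.1065]
```

>>> play_rows(translation=[[-0.003,0,0],[-0.003,0,0],[0,0,0]], delta_rot=[[0,0,0],[0,0,0],[0,0,0]], grip=[-1,-1,-1])

```text
clock: 16.55
tool_pos: [0.4752, 0.1809, 0.2021]
eef_rot: [-0.304, 0.926, 0.071, 0.212]
contact_force: [-13.0, -11.1, -5.7]
opening: 0.004
finger_force: 8.4
```

```bash
python3 st2.py 8
python3 - <<'E'
from h import *
v=np.load("v.npy"); G=goalR(v).as_matrix()
for c in("side","top"):
    im=r.snapshot(c); cv2.imwrite(f"pics/{c}3.png",im)
    for k in("knob","bolt_nose","keeper","flap_edge"):
        o=r.look_for(c,k); print(c,k,[((np.array(d["point"])-F(v,0,[0,0,0])[0])@G*[1,-1,-1]*1000,round(d["confidence"],2)) for d in o[:2]])
E
```

```text
clock 16.55 tip mm [106.5744   0.685   40.7702] roterr [ 0.0942 -1.1165 -0.117 ] F(slope,left,out) [-17.2137  -1.24     5.1544]
q [-0.2281  0.6965 -0.2734  2.3316  2.9136  0.3191 -1.1053]
side knob []
side bolt_nose []
side keeper [(array([145.3126,  68.4145,  17.6428]), 0.64)]
side flap_edge [(array([66.9922, 26.3146, -3.0827]), 0.9)]
top knob [(array([72.8451, 50.8089, -5.838 ]), 0.35)]
top bolt_nose [(array([142.3105,   2.3497,  26.3371]), 0.63), (array([252.7628,  65.8655, 118.9294]), 0.4)]
top keeper [(array([246.6932,  65.7686, 122.0806]), 0.9), (array([71.9296, 48.1524, -3.7321]), 0.42)]
top flap_edge [(array([75.0326, 48.5295,  1.2978]), 0.83)]
```

>>> play_rows(translation=[[0.009,0,-0.001],[0.009,0,-0.002],[0.0,0.015,-0.005],[0.0,0.015,-0.005],[0,0.015,0],[0,0,0]], delta_rot=[[0,0,0],[0,0,0],[0,0,0],[0,0,0],[0,0,0],[0,0,0]], grip=[-1,-1,-1,-1,-1,-1])

```text
clock: 17.8
tool_pos: [0.4388, 0.2107, 0.21]
eef_rot: [-0.305, 0.923, 0.073, 0.224]
contact_force: [-0.1, 0.7, 0.2]
opening: 0.005
finger_force: 0.0
```

```bash
python3 st2.py 8 117,45,57 117,27,57 117,14,58 117,0,54 117,-11,46 117,-18,38
python3 - <<'E'
from h import *
v=np.load("v.npy"); G=goalR(v).as_matrix()
for c in("side","top"):
    im=r.snapshot(c); cv2.imwrite(f"pics/{c}4.png",im)
a=cv2.imread("pics/side4.png")[190:310,250:380];b=cv2.imread("pics/top4.png")[210:330,255:385]
cv2.imwrite("pics/c4.png",cv2.resize(np.hstack([a,b]),None,fx=3,fy=3,interpolation=3))
E
```

```text
clock 17.8 tip mm [103.1328  46.1663  53.6921] roterr [-0.0286  0.2991  0.1856] F(slope,left,out) [ 0.3635  0.6513 -0.051 ]
q [-0.3329  0.6768 -0.285   2.4149  2.8419  0.4257 -1.1429]
(np.float64(0.117), np.float64(0.045), np.float64(0.057)) tool trans total [-0.0136 -0.0012 -0.0051] rot total [-0.0286  0.2991  0.1856]
 sim 0.148669598088639 0.007321519338111926 3.6324830912885573e-09
(np.float64(0.117), np.float64(0.027), np.float64(0.057)) tool trans total [-0.0136 -0.0192 -0.0051] rot total [-0.0286  0.2991  0.1856]
 sim 0.14996855441659562 0.009328016143577922 3.857490933846791e-09
(np.float64(0.117), np.float64(0.014), np.float64(0.058)) tool trans total [-0.0134 -0.0322 -0.0061] rot total [-0.0286  0.2991  0.1856]
 sim 0.15082303817188292 0.010951923810928743 4.642553706167404e-09
(np.float64(0.117), np.float64(0.0), np.float64(0.054)) tool trans total [-0.0139 -0.0462 -0.0021] rot total [-0.0286  0.2991  0.1856]
 sim 0.15225540761981904 0.012109549347061876 5.595016893013839e-09
(np.float64(0.117), np.float64(-0.011), np.float64(0.046)) tool trans total [-0.0149 -0.0572  0.0058] rot total [-0.0286  0.2991  0.1856]
 sim 0.1538694389110673 0.014578927784010098 6.6055454589105885e-09
(np.float64(0.117), np.float64(-0.018), np.float64(0.038)) tool trans total [-0.016  -0.0642  0.0137] rot total [-0.0286  0.2991  0.1856]
 sim 0.15519064224299495 0.01618459189648591 7.616729682905669e-09
```

View pics/c4.png

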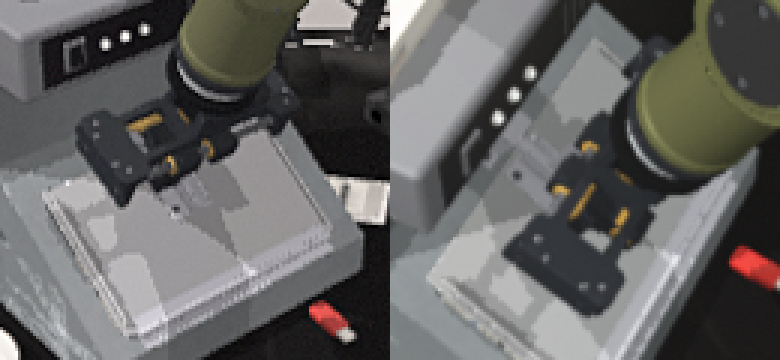

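>>> play_rows(translation=[[-0.007,0,-0.0025],[-0.0065,-0.001,-0.0025],[0,-0.009,0],[0,-0.009,0],[0,-0.0065,-0.0005],[0,-0.0065,-0.0005],[0,-0.007,0.002],[-0.0005,-0.007,0.002],[0,0,0]], delta_rot=[[0,0,0],[0,0,0],[0,0,0],[0,0,0],[0,0,0],[0,0,0],[0,0,0],[0,0,0],[0,0,0]], grip=[-1,-1,-1,-1,-1,-1,-1,-1,-1])

```text
clock: 19.02
tool_pos: [0.475, 0.1779, 0.2172]
eef_rot: [-0.303, 0.924, 0.072, 0.222]
contact_force: [-0.9, -0.2, -0.2]
opening: 0.005
finger_force: 0.0
```

```bash
python3 st2.py 8 117,-11,46 117,-18,37
```

```text
clock 19.025 tip mm [114.8974  -1.9121  54.0334] roterr [-0.1431  0.0446 -0.0206] F(slope,left,out) [-0.8206  0.3668  0.3015]
q [-0.2128  0.6642 -0.2844  2.3391  2.9151  0.3134 -1.1026]
(np.float64(0.117), np.float64(-0.011), np.float64(0.046)) tool trans total [-0.0032 -0.0092  0.0077] rot total [-0.1431  0.0446 -0.0206]
 sim 0.22276645578553955 0.002412370051564583 5.825992671976991e-10
(np.float64(0.117), np.float64(-0.018), np.float64(0.037)) tool trans total [-0.0045 -0.0162  0.0166] rot total [-0.1431  0.0446 -0.0206]
 sim 0.22430286221732532 0.004122167000152999 1.0034725999413103e-09
```

>>> play_rows(translation=[[-0.001,-0.003,0.0025],[-0.001,-0.003,0.0025],[-0.001,-0.003,0.003],[0,-0.0025,0.003],[0,-0.0025,0.003],[0,-0.002,0.003],[0,0,0]], delta_rot=[[0,0,0],[0,0,0],[0,0,0],[0,0,0],[0,0,0],[0,0,0],[0,0,0]], grip=[-1,-1,-1,-1,-1,-1,-1])

```text
clock: 19.9
tool_pos: [0.4925, 0.1717, 0.2034]
eef_rot: [-0.304, 0.924, 0.072, 0.222]
contact_force: [-0.7, -0.4, 0.0]
opening: 0.005
finger_force: 0.0
```

```bash
python3 st2.py 8 117,-20,34
```

```text
clock 19.9 tip mm [115.5168 -17.1645  36.7615] roterr [-0.0913  0.0324  0.0352] F(slope,left,out) [-0.6471  0.1472  0.4742]
q [-0.182   0.7033 -0.2861  2.3045  2.9405  0.3112 -1.0893]
(np.float64(0.117), np.float64(-0.02), np.float64(0.034)) tool trans total [-0.0019 -0.0029  0.0025] rot total [-0.0913  0.0324  0.0352]
 sim 0.2560666547732784 0.0010696836533496956 2.67053006562981e-10
```

>>> play_rows(translation=[[0,-0.003,0.001],[0,-0.003,0.001],[0,-0.002,0.001],[0,0,0]], delta_rot=[[0,0,0],[0,0,0],[0,0,0],[0,0,0]], grip=[-1,-1,-1,-1])

```text
clock: 20.4
tool_pos: [0.4957, 0.1679, 0.2011]
eef_rot: [-0.306, 0.923, 0.074, 0.221]
contact_force: [-7.6, 2.8, 7.8]
opening: 0.007
finger_force: 5.0
```

```bash
python3 st2.py 8
```

```text
clock 20.4 tip mm [114.269  -21.8368  34.7317] roterr [ 0.2183 -0.0796  0.2706] F(slope,left,out) [0.8091 6.7589 8.9092]
q [-0.1634  0.7099 -0.2927  2.2967  2.955   0.3027 -1.0833]
```

>>> play_rows(translation=[[0,0.003,-0.005],[0,0,-0.012],[0,0,-0.015],[0,0,-0.015],[0,-0.02,-0.005],[0,-0.03,0],[0,-0.03,0],[0,-0.03,0],[0,-0.03,0],[0,0,0]], delta_rot=[[0,0,0],[0,0,0],[0,0,0],[0,0,0],[0,0,0],[0,0,0],[0,0,0],[0,0,0],[0,0,0],[0,0,0]], grip=[-1,-1,-1,-1,-1,-1,-1,-1,-1,-1])

```text
clock: 21.65
tool_pos: [0.5551, 0.041, 0.2409]
eef_rot: [-0.301, 0.923, 0.069, 0.228]
contact_force: [0.8, -0.1, 0.6]
opening: 0.006
finger_force: 0.0
```

```bash
python3 st2.py 8
python3 - <<'E'
from h import *
v=np.load("v.npy"); G=goalR(v).as_matrix(); out=[]
for c in("side","top"):
    im=r.snapshot(c); cv2.imwrite(f"pics/{c}5.png",im)
    o=r.look_for(c,"knob"); print(c,[((np.array(d["point"])-F(v,0,[0,0,0])[0])@G*[1,-1,-1]*1000,round(d["confidence"],2)) for d in o[:2]])
    for h,col in((0,(0,255,0)),(1.31,(0,0,255))):
        q=proj(c,F(v,0,[[.126,0,.0175],[.126,-.049*np.sin(h),.0175+.049*np.cos(h)]])); print(c,h,q.round(0).tolist())
a=cv2.imread("pics/side5.png")[190:310,250:380];b=cv2.imread("pics/top5.png")[210:330,255:385]
cv2.imwrite("pics/c5.png",cv2.resize(np.hstack([a,b]),None,fx=3,fy=3,interpolation=3))
E
```

```text
clock 21.65 tip mm [ 115.3765 -160.2154   83.0008] roterr [-0.7315  0.5837 -0.1355] F(slope,left,out) [ 0.7844 -0.5379  0.1261]
q [ 0.2135  0.6629 -0.397   2.1415  3.2717  0.0425 -1.1267]
side [(array([122.7797, -21.4912,  27.5608]), 0.52)]
side 0 [[307.0, 243.0], [313.0, 235.0]]
side 1.31 [[307.0, 243.0], [322.0, 235.0]]
top [(array([124.6003, -21.7455,  28.9717]), 0.5)]
top 0 [[308.0, 263.0], [320.0, 257.0]]
top 1.31 [[308.0, 263.0], [322.0, 246.0]]
```

View pics/c5.png

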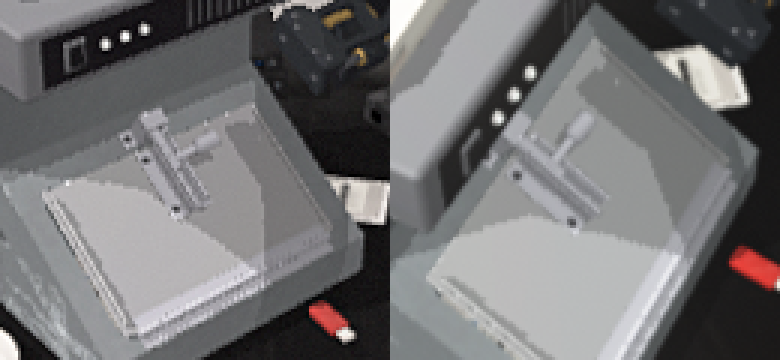

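```bash
python3 -c "
from plant import r
print(r.finish_job())"
```

```text
the job is handed in; nothing more can be done
None
```

I handed the job in with the flap shut, the bolt pushed home to its stop and the handle folded over into the notch. The arm was clear of everything at 21.7 s on its clock, and nothing around the tester was touched. The hand-in call returned no verdict; the last pictures showed the flap down and the handle at about its full 1.31 rad.

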